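# Clear the finished tubes out of a dry-bath incubator

## Task

The incubation run is over: press the stop key of the dry bath, then lift its clear cover all the way back to its stop, and drop every tube from the heating block into the wire basket. When the block is empty, lower the cover until it is fully shut. Move the cover gently so that it bangs on neither stop, leave the basket standing upright on the bench, and leave the tube rack, the reagent bottle and the tip box where they are.

Things in the scene. Friction and masses are not known exactly. Their poses are not given: they have to be found in the camera images.
- dry_bath: dry-bath incubator, white housing fixed to the bench, 275 mm front to back (its x, -155 to +120), 300 mm wide (its y). Origin at the underside on the bench; the front faces its own -x, roughly the world's -y (the basket's side). Low front deck with key and display: 60 mm high, x -155 to -50; behind it the chamber, 95 mm high, under the cover
- block_top (a point): middle of the top of the aluminium heating block, 95 mm over the bench, axes as the dry bath. The block is 60 mm in x, 245 mm in y, with six wells in one row along y through this point, at y = 100, 60, 20, -20, -60, -100 mm; wells 19 mm wide, 60 mm deep, floor 35 mm over the bench
- cover (a joint): hinge of the clear plastic cover (hood 120 mm front to back, 280 mm wide, 60 mm high, 0.4 kg, open below), rad: 0 shut over the block, 1.75 leaning back on its open stop. Stiff hinge: the cover stays where it is left; about 4 N at the handle lifts it, 1 to 4 N lowers it
- cover_hinge (a point): middle of the cover's hinge line, 97 mm over the bench at x = +75 mm of the dry bath; fixed; axes as the dry bath, the hinge line is along its y. Growing joint values swing the handle up and back towards +x of the dry bath
- cover_handle (a point): centre of the cover's handle: black round bar 12 mm thick, 90 mm long along the dry bath's y, standing 45 mm off the cover's front face (39 mm free gap behind the bar) on a leg at each end. With the cover shut it is 165 mm in front (-x) of the hinge line and 40 mm above it, 137 mm over the bench; axes turn with the cover
- stop_key (a joint): travel of the stop key, m: 0 up, 0.006 fully down; springs back; 5 N presses it home (0.004 counts as pressed)
- stop_key_top (a point): centre of the top of the grey round stop key (28 mm across, in a black ring 44 mm across), 82 mm over the bench, near the right end of the dry bath's front deck (x = -113, y = -100 mm of the dry bath); pressed straight down
- tube1: sample tube, clear with white label and yellow cap, 100 mm long, body round 16 mm with a round bottom; cap six-sided, 20 mm across flats, the top 22 mm; 22 g. Origin at mid-length on the axis, +z to the cap. Starts upright in a well of the block: base 35 mm, top 135 mm over the bench, 40 mm of it standing out of the block, of which 22 mm cap. None if absent
- tube2: the same kind of tube as tube1, with the same origin and axes. None if absent
- tube3: the same kind of tube as tube1, with the same origin and axes. None if absent
- tube4: the same kind of tube as tube1, with the same origin and axes. None if absent
- tube5: the same kind of tube as tube1, with the same origin and axes. None if absent
- tube6: the same kind of tube as tube1, with the same origin and axes. None if absent
- basket: open stainless wire basket, loose on the bench, 150 mm (its x) by 200 mm (its y), 110 mm high, walls and floor 4 mm, 0.55 kg. Origin at the centre of its underside, z up
- tube_rack: bystander: black rack 116 x 216 mm full of small capped tubes, 84 mm high, loose. Origin at the centre of its underside. Not to be disturbed
- reagent: bystander: amber reagent bottle, 64 mm across, 150 mm high, loose. Origin at the centre of its underside. Not to be disturbed
- tip_box: bystander: pipette tip box with blue lid, 89 x 124 x 85 mm, loose. Origin at the centre of its underside. Not to be disturbed
Not all that is in view belongs to the job. Leave any green look-alike of the basket alone.

How it is judged (in metres and radians):
On the way, in this order (a step that is already met when the one before it is completed fails the run):
1. the stop key is pressed while the cover is still shut (value of joint stop_key above 0.004 m and value of joint cover below 0.1 rad), for 0.1 s.
2. the cover is lifted all the way back to its stop (value of joint cover above 1.65 rad), for 0.2 s.
3. every tube lies in the wire basket (x of tube1 in the frame of basket between -0.075 and 0.075 m and y of tube1 in the frame of basket between -0.1 and 0.1 m and z of tube1 in the frame of basket between 0 and 0.105 m and x of tube2 in the frame of basket between -0.075 and 0.075 m and y of tube2 in the frame of basket between -0.1 and 0.1 m and z of tube2 in the frame of basket between 0 and 0.105 m and x of tube3 in the frame of basket between -0.075 and 0.075 m and y of tube3 in the frame of basket between -0.1 and 0.1 m and z of tube3 in the frame of basket between 0 and 0.105 m and x of tube4 in the frame of basket between -0.075 and 0.075 m and y of tube4 in the frame of basket between -0.1 and 0.1 m and z of tube4 in the frame of basket between 0 and 0.105 m and x of tube5 in the frame of basket between -0.075 and 0.075 m and y of tube5 in the frame of basket between -0.1 and 0.1 m and z of tube5 in the frame of basket between 0 and 0.105 m and x of tube6 in the frame of basket between -0.075 and 0.075 m and y of tube6 in the frame of basket between -0.1 and 0.1 m and z of tube6 in the frame of basket between 0 and 0.105 m), for 0.3 s.
4. the cover is shut again (value of joint cover below 0.03 rad), for 0.3 s.
At the end, for the whole second after the job is handed in: the cover is shut (below 0.03 rad); the middle of every tube lies inside the wire basket, below 105 mm over its underside, at rest; the basket stands on the bench, tilted less than 0.1 rad, at rest (all of step 3 and value of joint cover below 0.03 rad and linear speed of each of tube1, tube2, tube3, tube4, tube5, tube6 below 0.05 m/s and angle between basket's own z axis and vertical below 0.1 rad and height (world z) of basket below 0.012 m and linear speed of basket below 0.03 m/s); the robot touches nothing.
It fails at once if the cover bangs on its shut stop (faster than 1.5 rad/s in the last 0.15 rad) (value of joint cover below 0.15 rad and velocity of joint cover below -1.5 rad/s).
It fails at once if the cover bangs on its open stop (faster than 1.5 rad/s in the last 0.15 rad) (value of joint cover above 1.6 rad and velocity of joint cover above 1.5 rad/s).
It fails at once if the tube rack is moved over 30 mm or tipped (distance of tube_rack from where it was at the start of the episode above 0.03 m or angle between tube_rack's own z axis and vertical above 0.3 rad).
It fails at once if the reagent bottle is moved over 30 mm or tipped (distance of reagent from where it was at the start of the episode above 0.03 m or angle between reagent's own z axis and vertical above 0.3 rad).
It fails at once if the tip box is moved over 30 mm or tipped (distance of tip_box from where it was at the start of the episode above 0.03 m or angle between tip_box's own z axis and vertical above 0.3 rad).
Of tube1, tube2, tube3, tube4, tube5, tube6 only 4 to 6 are there at a start; the rules pass over those that are not, and their reading is None.
At some moment in a run one of basket may be knocked a few centimetres aside while the robot is not near it.
Once in a run the grip may slacken for a moment while it holds something.
It also fails if it takes over 210 s, if anything falls off the work surface, if the arm or the gripper's body presses on something with over 40 N, if the wrist force passes 120 N, or if a joint passes its speed limit or range.

## Robot

A 6-joint arm with a two-finger parallel gripper is mounted at the origin on the work surface. World frame = base frame: x ahead of the robot, y to its left, z up, the work surface at z = 0. Lengths are in m, angles in degrees, forces in N, time in s.
With the tool pointing down it reaches from about 0.35 to 0.875 m from the base axis. Payload 4.2 kg.
Tool frame: the origin (TCP) lies on the mounting face of the last link; the fingertips stand 182 mm ahead of it and the grasp point (between the pads) lies 164 mm ahead of it (r.tcp_to_grasp is the distance from the TCP to the grasp point, in m); z points along the fingers, y is the line along which they close (so a half turn about z gives the same grasp; the last joint's range is limited). The gripper opens to 87 mm and grips with 3 to 60 N. Pads are 19 mm wide; open, the fingers measure 117 mm over their backs; the gripper's body (75 mm by 190 mm) begins 51 mm behind the grasp point.
Start: joints at [89.015, 22.042, 0.453, 0, -68.411, -14.817], TCP at [0.17, 0.601, 0.405] pointing down, gripper open.
Joint ranges: [-179.83, 179.83], [-69.29, 118.12], [-61.27, 80.66], [-181.25, 117.63], [-171.15, -9.14], [-177.46, 177.46]. Speed limits (degrees/s): [159.86, 159.86, 180, 180, 180, 180].

## Interface

Orientations are given as a 3x3 rotation matrix whose columns are the frame's x, y, z axes.
In Python, from station import sense, eyes, r gives the robot as it stands.
- The arm moves only by the tool jog_arm, never from a script. Its argument "increments" is a list of rows, each a list of 4 numbers: the shift along the tool's x, y, z normalised to -1 to 1, where 1 is 0.02 m, then the turn about the tool's z normalised to -1 to 1, where 1 is 0.08 rad. A call has 1 to 10 rows; each row shifts and turns the commanded pose from where the row before left it, along the tool's axes as they then stand; what a row does not reach is not made up. A row lasts 1/10 s, in which the tool goes at most 50 mm and 8.59 degrees, less where a joint would pass 70% of its speed; a pose out of reach is approached as far as the arm can. A call with a number of a shift or a turn outside -1 to 1 is refused whole. A call with a gripper value outside its range is refused whole. "grip" is the finger opening in mm, from 0 to 87, set as the call begins (left out, the last holds). The fingers move at their own pace and stop on an object; the grip force is fixed at half the most. Time passes only in rows, so rows that do not move let the fingers close. It gives the time, the measured TCP pose, the force, the opening and the grip force at its end, in the units of the state.
- sense(): the state, without advancing time (a new reading comes with each control period).
- eyes.capture(name): name is "side" or "top"; returns the picture (384x512x3 uint8, blue, green, red); there is no depth.
- eyes.get_calibration(name): a dict with "camera_matrix" (3x3 intrinsics, pixels), "R" (3x3) and "t" (3): a world point X has camera coordinates R X + t. Camera axes: x right, y down, z forward; pixel columns grow to the right and rows downward; lengths in m; the calibration is good to about 2 mm. A picture is of the moment at which its call begins. get_calibration takes no time and is no camera call.
- r.finish_job(): hands the job in; it is judged then, once.
Trained networks look in the newest picture that a camera, given by its name, has taken for a name from the list of things; names that differ only in an ending like _2 or _b are one class to them, and where a whole thing is asked for, a point or a joint stands for the part that bears it (a point fixed in the world has none). Each returns a list of dicts, best first, with "conf" (0 to 1); they miss things now and then, are a little off and sometimes report something else, mostly with a low value. They report only what shows in the picture. A call takes as long as a camera call. They do not tell look-alikes from the thing itself.
- eyes.spot_in(camera, name): "centre" ([x, y, z] in m, in world coordinates, good to about 4 mm: the middle of the surface that is visible of it).
- eyes.outline_of(camera, name): "mask" (384x512 bool, what is visible of it).
The state is a dict: "time_s": time; "joints": joint angles; "joint_velocities": joint speeds; "effort": joint torques, N m; "tcp_pos": TCP position; "ee_rot": TCP orientation; "wrist_force": force on the tool from outside, world axes, zero at the start; "moment": the same for the moment, N m; "gripper_width": opening from 0.0 (shut) to 1.0 (fully open); "gripper_force": force on a finger pad.
Only numpy, scipy, OpenCV 4.12 (cv2) and the standard library are available. Lean on these libraries where they do the work, as an engineer would, in place of code of your own. Each camera call takes 0.05 s, during which the arm holds its last target. There are 200 camera calls.

## Working session

There is one attempt and no reset: what is moved stays moved. The work goes in short steps, Python scripts to look and compute and a tool call to move; the robot and the scene stay as the last step left them, time stands still between calls to the robot, and variables do not carry over. Pictures are saved under pics/ and viewed, at most 15 in all, crops included, and the job is handed in when it is done.

Besides the shell and the picture viewer there is one more tool, called after "Emit:" as name(argument=value, ...), one argument or row to a line, values as JSON. jog_arm: Moves the arm, as the interface text tells. Its arguments: {"type":"object","properties":{"increments":{"type":"array"},"grip":{"type":"number"}},"required":["increments"]}

```bash
mkdir -p pics; ls; cat > a.py <<'E'
import numpy as np, cv2
from station import sense, eyes, r
E
python3 - <<'E'
from a import *
s=sense(); print(s)
for n in("side","top"):
    im=eyes.capture(n); cv2.imwrite(f"pics/{n}0.png",im)
    c=eyes.get_calibration(n); print(n,c)
    for o in("dry_bath","cover_handle","stop_key_top","basket","tube1","tube_rack","reagent","tip_box"):
        for d in eyes.spot_in(n,o): print(n,o,np.round(d["centre"],3),round(d["conf"],2))
E
```

```text
pics
{'time_s': 0.0, 'joints': array([ 8.90150079e+01,  2.20916563e+01,  3.80806548e-01, -2.83900925e-02,
       -6.84106204e+01, -1.48170890e+01]), 'joint_velocities': array([ 0.1258907 ,  0.05844709,  0.00944589, -0.06444468,  0.0710368 ,
        0.04019302]), 'effort': array([ 1.06935371e-03, -3.90660238e+01,  1.87404066e+01,  4.21986803e+00,
        1.10533152e-02, -1.79914946e-04]), 'tcp_pos': array([0.17010286, 0.6012034 , 0.4036583 ]), 'ee_rot': array([[ 9.62158330e-01, -2.72490554e-01, -4.97114566e-04],
       [-2.72490990e-01, -9.62156017e-01, -2.11177733e-03],
       [ 9.71376038e-05,  2.16732339e-03, -9.99997647e-01]]), 'wrist_force': array([-0.57138495,  0.02260764, -0.06334735]), 'moment': array([0.01991561, 0.02250838, 0.02138933]), 'gripper_force': 0.0, 'gripper_width': 0.9975835804697044}
side {'camera_matrix': array([[474.22133002,   0.        , 246.19294987],
       [  0.        , 474.22133002, 192.37554813],
       [  0.        ,   0.        ,   1.        ]]), 'R': array([[-0.98361729, -0.1792019 , -0.01958833],
       [-0.10717929,  0.66871797, -0.73575056],
     
[... 413 characters left out ...]
5
top {'camera_matrix': array([[426.13699747,   0.        , 254.41691732],
       [  0.        , 426.13699747, 188.20860594],
       [  0.        ,   0.        ,   1.        ]]), 'R': array([[ 0.01961655, -0.99954492, -0.02291583],
       [-0.99715777, -0.0178918 , -0.07318656],
       [ 0.07274325,  0.02428636, -0.99705496]]), 't': array([-0.05445089,  0.53209698,  1.50485894])}
top cover_handle [0.522 0.147 0.156] 0.68
top cover_handle [0.516 0.111 0.095] 0.66
top stop_key_top [0.609 0.012 0.078] 0.43
top basket [ 0.209 -0.346  0.005] 0.9
top basket [ 0.505 -0.323  0.003] 0.84
top tube_rack [0.79  0.032 0.027] 0.87
top reagent [ 0.719 -0.259  0.104] 0.7
top tip_box [0.355 0.455 0.085] 0.89
```

View pics/side0.png

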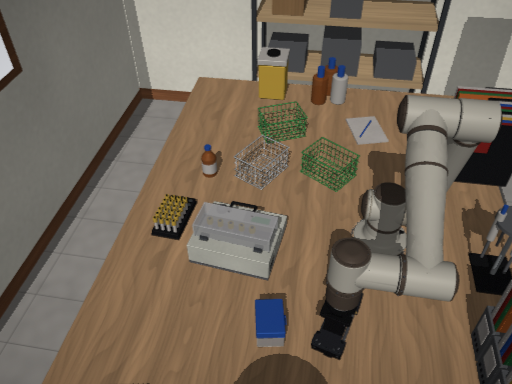

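View pics/top0.png

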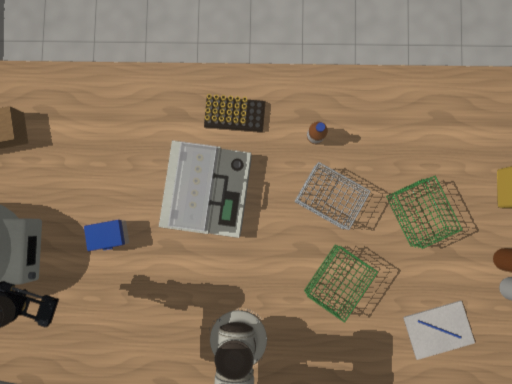

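```bash
python3 - <<'E'
import cv2,numpy as np
t=cv2.imread("pics/top0.png");s=cv2.imread("pics/side0.png")
a=cv2.resize(t[132:242,150:260],(600,600),interpolation=2)
cv2.imwrite("pics/c1.png",a)
b=cv2.resize(s[195:280,180:300],None,fx=6.5,fy=6.5,interpolation=2)
cv2.imwrite("pics/c2.png",b)
E
```

```text
(no output)
```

View pics/c1.png

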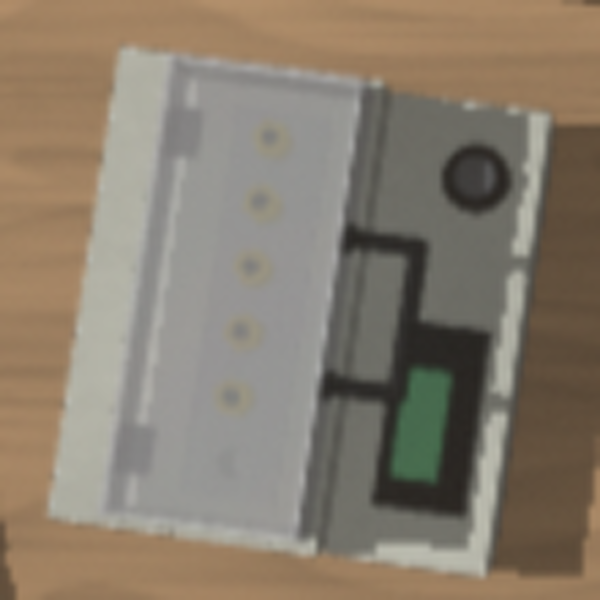

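View pics/c2.png

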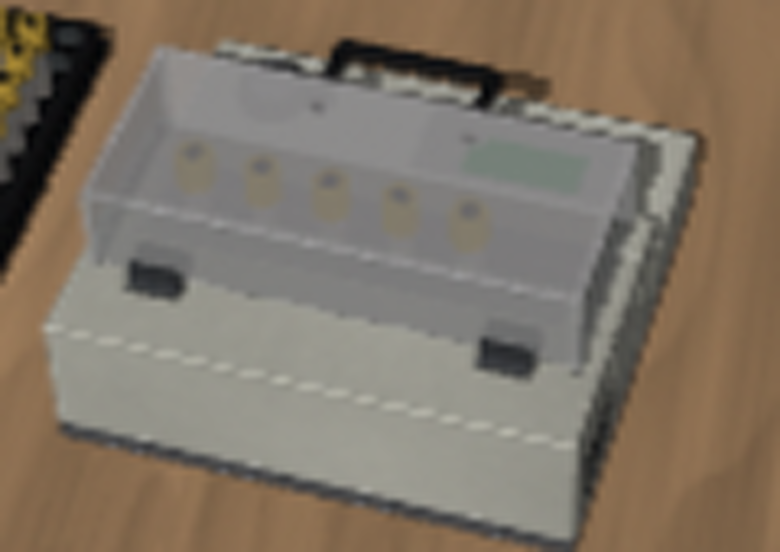

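```bash
cat >> a.py <<'E'
K={n:eyes.get_calibration(n) for n in("side","top")}
def proj(n,X):
    c=K[n];p=np.atleast_2d(X)@c["R"].T+c["t"];q=p@c["camera_matrix"].T
    return q[:,:2]/q[:,2:]
def tri(ps,pt):
    A=[]
    for n,p in(("side",ps),("top",pt)):
        c=K[n];P=c["camera_matrix"]@np.c_[c["R"],c["t"]]
        A+=[p[0]*P[2]-P[0],p[1]*P[2]-P[1]]
    v=np.linalg.svd(np.array(A))[2][-1];return v[:3]/v[3]
def Rz(a):c,s=np.cos(a),np.sin(a);return np.array([[c,-s,0],[s,c,0],[0,0,1.]])
E
cat > fit.py <<'E'
from a import *
from scipy.optimize import least_squares
ys=[-100,-60,-20,20,60]
T=[((-113,-100,82),(477,177)),((120,-150,95),(122,48)),((120,150,95),(50,517)),((-155,-150,60),(550,112)),((-155,150,60),(488,577)),((-90,-45,137),(418,241))]
T=[(m,np.array([(u+.5)/5.4545-.5+150,(v+.5)/5.4545-.5+132])) for m,(u,v) in T]
S=[((120,-150,95),(45,328)),((120,150,95),(578,445)),((120,-150,0),(62,430)),((120,150,0),(575,545))]
f=lambda u,v:np.array([(u+.5)/6.5-.5+180,(v+.5)/6.5-.5+195])
S=[(m,f(*p)) for m,p in S]
tt=[(271,138),(262,202),(253,266),(241,331),(232,397)];ts=[(195,150),(263,165),(332,180),(402,195),(470,210)]
tt=[np.array([(u+.5)/5.4545-.5+150,(v+.5)/5.4545-.5+132]) for u,v in tt];ts=[f(*p) for p in ts]
def res(p,flat=True):
    x,y,a,bx,h=p;W=lambda m:Rz(a)@(np.array(m)/1e3)+[x,y,0]
    o=[proj("top",W(m))[0]-q for m,q in T]+[proj("side",W(m))[0]-q for m,q in S]
    o+=[proj("top",W((bx*1e3,yy,h*1e3)))[0]-q for yy,q in zip(ys,tt)]+[proj("side",W((bx*1e3,yy,h*1e3)))[0]-q for yy,q in zip(ys,ts)]
    return np.ravel(o)
s=least_squares(res,[.51,.15,np.pi/2,.015,.135],loss="soft_l1")
print(s.x.round(4),np.degrees(s.x[2]));print(res(s.x).reshape(-1,2).round(1))
for a,b in zip(ts,tt): print(tri(a,b).round(3))
E
python3 fit.py
```

```text
[0.5253 0.1395 1.4562 0.0104 0.1362] 83.43136402687085
[[-0.1 -0.3]
 [-0.2 -0.2]
 [-0.1  0.5]
 [ 0.8 -0. ]
 [ 0.5  0.1]
 [ 0.5  1.3]
 [-0.3 -0.3]
 [-0.1  0.1]
 [-0.2  1.1]
 [ 0.   1.8]
 [-0.  -0.1]
 [-0.1  0. ]
 [-0.2  0.2]
 [ 0.3  0.2]
 [ 0.2  0.1]
 [-0.2  0.2]
 [-0.2  0.1]
 [-0.3 -0. ]
 [-0.3 -0.1]
 [ 0.  -0.2]]
[0.625 0.138 0.137]
[0.586 0.142 0.136]
[0.546 0.147 0.136]
[0.506 0.153 0.137]
[0.467 0.157 0.136]
```

```bash
python3 - <<'E'
from a import *
R=sense()["ee_rot"];p=sense()["tcp_pos"]
out=[]
for n,(u,v,w,h) in (("side",(290,260,100,110)),("top",(0,270,100,75))):
    im=cv2.imread(f"pics/{n}0.png").copy(); f=5
    im=cv2.resize(im[v:v+h,u:u+w],None,fx=f,fy=f,interpolation=2)
    for hx,hy,c in((.0375,.095,(0,0,255)),(.095,.0375,(0,255,0))):
        for z in(.113,.0):
            q=proj(n,np.array([[sx*hx,sy*hy,z] for sx,sy in((1,1),(1,-1),(-1,-1),(-1,1))])@R.T+p)
            cv2.polylines(im,[((q-[u,v])*f).astype(int)],True,c,1)
    q=proj(n,np.array([[0,.05,.182],[0,-.05,.182]])@R.T+p)
    for a in q: cv2.circle(im,tuple(((a-[u,v])*f).astype(int)),5,(255,255,0),2)
    out.append(cv2.resize(im,(390,550 if n=="side" else 300))if 0 else im[:520])
h=max(o.shape[0] for o in out);im=np.hstack([cv2.copyMakeBorder(o,0,h-o.shape[0],0,0,0) for o in out])
cv2.imwrite("pics/g.png",cv2.resize(im,None,fx=.78,fy=.78))
E
```

```text
(no output)
```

View pics/g.png

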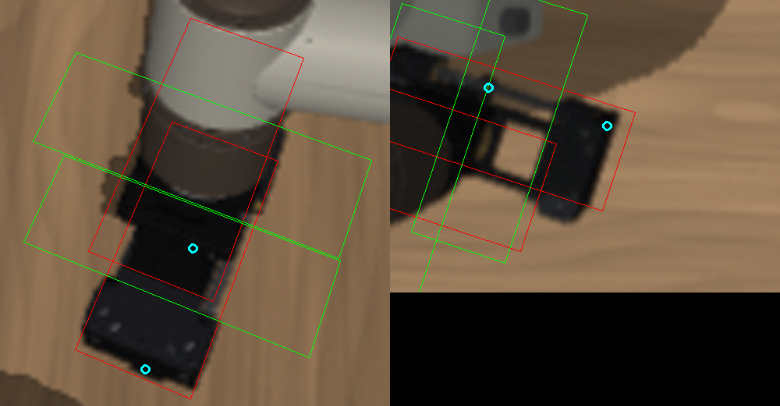

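```bash
cat >> a.py <<'E'
O=np.array([.5253,.1395,0]);YAW=1.4562
def bath(x,y,z): return Rz(YAW)@(np.array([x,y,z])/1e3)+O   # mm -> world
def go(target,ydeg=None,tip=.164):
    """print turn units to tool-y heading ydeg, then shift units (20 mm) for the grasp point to reach target"""
    s=sense();R=s["ee_rot"];yh=np.degrees(np.arctan2(R[1,1],R[0,1]))
    if ydeg is None:ydeg=yh
    turn=-np.radians((ydeg-yh+180)%360-180)/.08
    a=np.radians(ydeg);ty=np.array([np.cos(a),np.sin(a),0]);tx=np.array([-ty[1],ty[0],0]);tz=np.array([0,0,-1.])
    d=np.array(target)-(s["tcp_pos"]+tip*tz)
    print("heading",round(yh,1),"turn",round(turn,2),"shift",np.round([d@tx/.02,d@ty/.02,d@tz/.02],2),"t",round(s["time_s"],1),"w",round(s["gripper_width"]*87,1),"F",np.round(s["wrist_force"],1))
E
python3 - <<'E'
from a import *
# gripper centre for pressing with +y finger at opening 70: finger 42.5 from centre
print(bath(-117,-103,82))
go(bath(-117,-145.5,115),173.43,.182)
E
```

```text
[0.61424598 0.0114898  0.082     ]
heading -105.8 turn 17.62 shift [ 26.76 -27.56   5.39] t 0.9 w 86.8 F [ 0.9 -0.2 -0.5]
```

Emit:
jog_arm(
  increments=[
    [0,0,0,1],
    [0,0,0,1],
    [0,0,0,1],
    [0,0,0,1],
    [0,0,0,1],
    [0,0,0,1],
    [0,0,0,1],
    [0,0,0,1],
    [0,0,0,1],
  ],
  grip=70,
)

```text
time_s: 1.8
tcp_pos: [0.1702, 0.6014, 0.4047]
ee_rot: [[0.541, -0.841, -0.0], [-0.841, -0.541, -0.0], [0.0, 0.0, -1.0]]
wrist_force: [-0.4, 0.1, 1.0]
gripper_width: 0.802
gripper_force: 0.0
```

Emit:
jog_arm(
  increments=[
    [0,0,0,1],
    [0,0,0,1],
    [0,0,0,1],
    [0,0,0,1],
    [0,0,0,1],
    [0,0,0,1],
    [0,0,0,1],
    [0,0,0,1],
    [0,0,0,0.62],
  ],
)

```text
time_s: 2.7
tcp_pos: [0.1702, 0.6014, 0.4048]
ee_rot: [[-0.117, -0.993, -0.0], [-0.993, 0.117, 0.0], [-0.0, 0.0, -1.0]]
wrist_force: [0.1, -0.5, -0.5]
gripper_width: 0.804
gripper_force: 0.0
```

```bash
python3 - <<'E'
from a import *
go(bath(-117,-145.5,115),173.43,.182)
E
```

```text
heading 173.3 turn -0.03 shift [ 26.76 -27.56   5.39] t 2.7 w 69.9 F [ 0.1 -0.5 -0.5]
```

Emit:
jog_arm(
  increments=[
    [0.97,-1,0,0],
    [0.97,-1,0,0],
    [0.97,-1,0,0],
    [0.97,-1,0,0],
    [0.97,-1,0,0],
    [0.97,-1,0,0],
    [0.97,-1,0,0],
    [0.97,-1,0,0],
    [0.97,-1,0,0],
    [0.97,-1,0,0],
  ],
)

```text
time_s: 3.7
tcp_pos: [0.3473, 0.3848, 0.405]
ee_rot: [[-0.114, -0.993, 0.0], [-0.993, 0.114, 0.0], [-0.0, -0.0, -1.0]]
wrist_force: [0.3, 0.8, 0.2]
gripper_width: 0.804
gripper_force: 0.0
```

Emit:
jog_arm(
  increments=[
    [0.97,-1,0,0],
    [0.97,-1,0,0],
    [0.97,-1,0,0],
    [0.97,-1,0,0],
    [0.97,-1,0,0],
    [0.97,-1,0,0],
    [0.97,-1,0,0],
    [0.97,-1,0,0],
    [0.97,-1,0,0],
    [0.97,-1,0,0],
  ],
)

```text
time_s: 4.7
tcp_pos: [0.5238, 0.1692, 0.4049]
ee_rot: [[-0.114, -0.993, 0.0], [-0.993, 0.114, 0.0], [-0.0, -0.0, -1.0]]
wrist_force: [0.6, 1.1, -0.5]
gripper_width: 0.805
gripper_force: 0.0
```

Emit:
jog_arm(
  increments=[
    [0.97,-1,0,0],
    [0.97,-1,0,0],
    [0.97,-1,0,0],
    [0.97,-1,0,0],
    [0.97,-1,0,0],
    [0.97,-1,0,0],
    [0.97,-1,0,0],
    [0.57,-0.56,0.4,0],
    [0,0,1,0],
    [0,0,1,0],
  ],
)

```text
time_s: 5.7
tcp_pos: [0.6566, 0.0062, 0.3556]
ee_rot: [[-0.116, -0.993, 0.0], [-0.993, 0.116, 0.0], [-0.0, 0.0, -1.0]]
wrist_force: [-0.3, 0.4, 0.0]
gripper_width: 0.803
gripper_force: 0.0
```

Emit:
jog_arm(
  increments=[
    [0,0,1,0],
    [0,0,1,0],
    [0,0,1,0],
    [0,0,0,0],
  ],
)

```text
time_s: 6.1
tcp_pos: [0.6553, 0.0068, 0.2928]
ee_rot: [[-0.115, -0.993, -0.008], [-0.993, 0.115, -0.001], [0.002, 0.008, -1.0]]
wrist_force: [0.2, -0.1, -0.8]
gripper_width: 0.805
gripper_force: 0.0
```

```bash
python3 - <<'E'
from a import *
go(bath(-117,-145.5,77),173.43,.182)
for n in("side","top"):
    im=eyes.capture(n);cv2.imwrite(f"pics/{n}1.png",im)
a=cv2.imread("pics/top1.png")[60:260,130:330];b=cv2.imread("pics/side1.png")[150:300,130:330]
b=cv2.copyMakeBorder(b,0,50,0,0,0)
cv2.imwrite("pics/k1.png",cv2.resize(np.hstack([a,b]),(800,400),interpolation=2))
E
```

```text
heading 173.4 turn -0.0 shift [ 0.   -0.06  1.69] t 6.1 w 70.1 F [ 0.2 -0.1 -0.8]
```

View pics/k1.png

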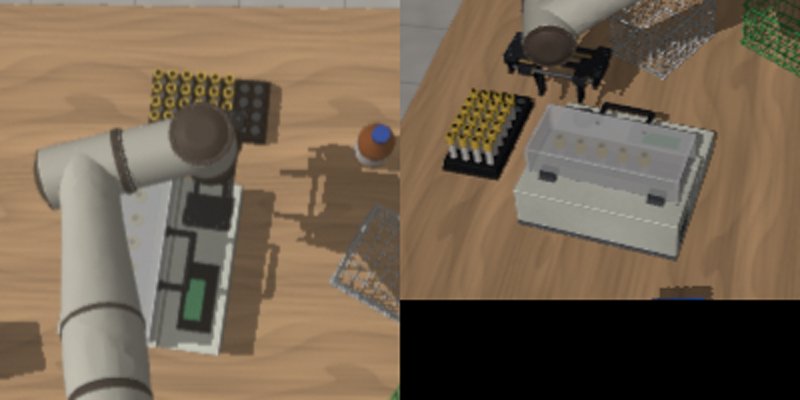

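Emit:
jog_arm(
  increments=[
    [0,0,0.5,0],
    [0,0,0.5,0],
    [0,0,0.4,0],
    [0,0,0.3,0],
    [0,0,0,0],
    [0,0,0,0],
  ],
)

```text
time_s: 6.8
tcp_pos: [0.6564, 0.0067, 0.263]
ee_rot: [[-0.114, -0.993, -0.001], [-0.993, 0.114, -0.0], [0.0, 0.001, -1.0]]
wrist_force: [-1.5, 0.3, 2.4]
gripper_width: 0.808
gripper_force: 1.1
```

```bash
python3 - <<'E'
from a import *
go(bath(-117,-145.5,77),173.43,.182)
E
```

```text
heading 173.4 turn 0.0 shift [ 0.  -0.   0.2] t 6.8 w 70.3 F [-1.5  0.3  2.4]
```

Emit:
jog_arm(
  increments=[
    [0,0,0.15,0],
    [0,0,0.1,0],
    [0,0,0,0],
    [0,0,0,0],
  ],
)

```text
time_s: 7.2
tcp_pos: [0.6566, 0.0066, 0.2587]
ee_rot: [[-0.114, -0.993, 0.001], [-0.993, 0.114, -0.0], [0.0, -0.001, -1.0]]
wrist_force: [-2.1, 0.5, 5.0]
gripper_width: 0.805
gripper_force: 2.8
```

Emit:
jog_arm(
  increments=[
    [0,0,0.08,0],
    [0,0,0.04,0],
    [0,0,0,0],
    [0,0,0,0],
  ],
)

```text
time_s: 7.6
tcp_pos: [0.6566, 0.0067, 0.2585]
ee_rot: [[-0.113, -0.994, 0.001], [-0.994, 0.113, -0.001], [0.0, -0.001, -1.0]]
wrist_force: [-5.0, 1.1, 13.7]
gripper_width: 0.804
gripper_force: 6.9
```

Emit:
jog_arm(
  increments=[
    [0,0,-0.5,0],
    [0,0,-1,0],
    [0,0,-1,0],
    [0,0,-1,0.5],
    [0,0,-1,1],
    [0,0,-1,1],
    [0,0,-1,1],
    [0,0,-1,1],
    [0,0,0,1],
    [0,0,0,1],
  ],
  grip=36,
)

```text
time_s: 8.6
tcp_pos: [0.6568, 0.0066, 0.406]
ee_rot: [[-0.596, -0.803, 0.003], [-0.803, 0.596, 0.001], [-0.002, -0.002, -1.0]]
wrist_force: [0.1, 0.8, -0.7]
gripper_width: 0.416
gripper_force: 0.0
```

Emit:
jog_arm(
  increments=[
    [0,0,0,1],
    [0,0,0,1],
    [0,0,0,1],
    [0,0,0,1],
    [0,0,0,1],
    [0,0,0,1],
    [0,0,0,1],
    [0,0,0,1],
    [0,0,0,1],
    [0,0,0,1],
  ],
)

```text
time_s: 9.6
tcp_pos: [0.6568, 0.0066, 0.4049]
ee_rot: [[-0.991, -0.132, 0.001], [-0.132, 0.991, 0.0], [-0.001, 0.0, -1.0]]
wrist_force: [0.2, 0.4, -0.4]
gripper_width: 0.419
gripper_force: 0.0
```

Emit:
jog_arm(
  increments=[
    [0,0,0,1],
    [0,0,0,1],
    [0,0,0,1],
    [0,0,0,0.13],
    [0,0,0,0],
  ],
)

```text
time_s: 10.1
tcp_pos: [0.6567, 0.0066, 0.4051]
ee_rot: [[-0.994, 0.113, 0.0], [0.113, 0.994, 0.0], [-0.0, 0.0, -1.0]]
wrist_force: [-1.1, 0.8, 0.2]
gripper_width: 0.413
gripper_force: 0.0
```

```bash
python3 - <<'E'
from a import *
go(bath(-90,0,136),83.43)
E
```

```text
heading 83.5 turn 0.02 shift [7.29 1.35 5.25] t 10.1 w 35.9 F [-1.1  0.8  0.2]
```

Emit:
jog_arm(
  increments=[
    [0.91,0.17,0,0],
    [0.91,0.17,0,0],
    [0.91,0.17,0,0],
    [0.91,0.17,0,0],
    [0.91,0.17,0,0],
    [0.91,0.17,0,0],
    [0.91,0.17,0,0],
    [0.91,0.16,0,0],
    [0,0,1,0],
    [0,0,1,0],
  ],
)

```text
time_s: 11.1
tcp_pos: [0.5146, 0.0503, 0.3659]
ee_rot: [[-0.994, 0.112, 0.003], [0.112, 0.994, 0.001], [-0.003, 0.002, -1.0]]
wrist_force: [-0.1, -0.3, 0.0]
gripper_width: 0.415
gripper_force: 0.0
```

Emit:
jog_arm(
  increments=[
    [0,0,0.5,0],
    [0,0,0.5,0],
    [0,0,0.5,0],
    [0,0,0.5,0],
    [0,0,0.5,0],
    [0,0,0.5,0],
    [0,0,0.25,0],
    [0,0,0,0],
    [0,0,0,0],
  ],
)

```text
time_s: 12.0
tcp_pos: [0.5152, 0.0501, 0.3005]
ee_rot: [[-0.994, 0.114, 0.0], [0.114, 0.994, -0.0], [-0.0, 0.0, -1.0]]
wrist_force: [-0.3, -0.6, 0.7]
gripper_width: 0.409
gripper_force: 0.0
```

Emit:
jog_arm(
  increments=[
    [0,0,0,0],
    [0,0,0,0],
    [0,0,0,0],
    [0,0,0,0],
  ],
  grip=0,
)

```text
time_s: 12.4
tcp_pos: [0.5149, 0.0494, 0.3006]
ee_rot: [[-0.994, 0.113, -0.001], [0.113, 0.994, -0.002], [0.001, -0.002, -1.0]]
wrist_force: [3.7, -16.3, -1.3]
gripper_width: 0.133
gripper_force: 7.7
```

```bash
python3 - <<'E'
from a import *
go(bath(-90,0,136),83.43)
print(sense()["gripper_force"])
R=.1698;a0=np.arctan2(40,165)
ph=np.linspace(0,1.75,36);P=np.c_[-R*np.cos(a0+ph),R*np.sin(a0+ph)]
d=np.diff(P,axis=0)/.02
print([[round(float(y),2),round(float(-z),2)] for y,z in d])
E
```

```text
heading 83.5 turn 0.02 shift [-0.    0.04  0.03] t 12.4 w 11.5 F [  3.7 -16.3  -1.3]
7.700870633125305
[[0.11, -0.41], [0.13, -0.4], [0.15, -0.4], [0.17, -0.39], [0.19, -0.38], [0.21, -0.37], [0.23, -0.36], [0.24, -0.35], [0.26, -0.33], [0.28, -0.32], [0.29, -0.31], [0.31, -0.29], [0.32, -0.28], [0.34, -0.26], [0.35, -0.24], [0.36, -0.22], [0.37, -0.21], [0.38, -0.19], [0.39, -0.17], [0.4, -0.15], [0.4, -0.13], [0.41, -0.11], [0.42, -0.09], [0.42, -0.07], [0.42, -0.05], [0.42, -0.02], [0.42, -0.0], [0.42, 0.02], [0.42, 0.04], [0.42, 0.06], [0.42, 0.08], [0.41, 0.1], [0.41, 0.12], [0.4, 0.14], [0.39, 0.16]]
```

Emit:
jog_arm(
  increments=[
    [0.08,0,-0.41,0],
    [0.13,0,-0.4,0],
  ],
)

```text
time_s: 12.6
tcp_pos: [0.5134, 0.0522, 0.3169]
ee_rot: [[-0.993, 0.114, 0.011], [0.114, 0.993, 0.006], [-0.01, 0.007, -1.0]]
wrist_force: [11.6, 10.7, -10.8]
gripper_width: 0.125
gripper_force: 30.0
```

Emit:
jog_arm(
  increments=[
    [-0.15,0.2,0,0],
    [-0.06,0.15,-0.4,0],
    [0,0.17,-0.39,0],
    [0,0.19,-0.38,0],
    [0,0.21,-0.37,0],
  ],
)

```text
time_s: 13.1
tcp_pos: [0.5172, 0.0673, 0.3471]
ee_rot: [[-0.993, 0.114, -0.002], [0.114, 0.993, -0.003], [0.001, -0.004, -1.0]]
wrist_force: [3.3, -6.3, -2.8]
gripper_width: 0.126
gripper_force: 30.0
```

Emit:
jog_arm(
  increments=[
    [0,0.23,-0.36,0],
    [0,0.24,-0.35,0],
    [0,0.26,-0.33,0],
    [0,0.28,-0.32,0],
    [0,0.29,-0.31,0],
    [0,0.31,-0.29,0],
    [0,0.32,-0.28,0],
    [0,0.34,-0.26,0],
    [0,0.35,-0.24,0],
    [0,0.36,-0.22,0],
  ],
)

```text
time_s: 14.1
tcp_pos: [0.5239, 0.1251, 0.4088]
ee_rot: [[-0.993, 0.114, -0.001], [0.114, 0.993, -0.008], [-0.0, -0.008, -1.0]]
wrist_force: [0.1, -10.8, 7.9]
gripper_width: 0.13
gripper_force: 30.0
```

Emit:
jog_arm(
  increments=[
    [0,0.37,-0.21,0],
    [0,0.38,-0.19,0],
    [0,0.39,-0.17,0],
    [0,0.4,-0.15,0],
    [0,0.4,-0.13,0],
    [0,0.41,-0.11,0],
    [0,0,0,0],
  ],
)

```text
time_s: 14.8
tcp_pos: [0.5294, 0.1738, 0.4279]
ee_rot: [[-0.994, 0.113, 0.002], [0.113, 0.994, -0.003], [-0.002, -0.002, -1.0]]
wrist_force: [-0.3, -1.6, 7.2]
gripper_width: 0.126
gripper_force: 30.0
```

```bash
cat >> a.py <<'E'
def hang():
    s=sense();g=s["tcp_pos"]-[0,0,.164];l=(Rz(YAW).T@(g-O))*1e3
    dx,dz=l[0]-75,l[2]-97
    print("cover est",round(np.arctan2(dz,-dx)-np.arctan2(40,165),3),"r",round(np.hypot(dx,dz),1),"bath y",round(l[1],1),"F",s["wrist_force"].round(1),"w",round(s["gripper_width"]*87,1),"t",s["time_s"])
E
python3 -c "
from a import *
hang()"
```

```text
cover est 1.095 r 171.7 bath y -0.2 F [-0.3 -1.6  7.2] w 11.0 t 14.8
```

Emit:
jog_arm(
  increments=[
    [0,0.42,-0.08,0],
    [0,0.42,-0.06,0],
    [0,0.42,-0.04,0],
    [0,0.42,-0.01,0],
    [0,0.42,0.01,0],
    [0,0.42,0.03,0],
    [0,0.42,0.05,0],
    [0,0.42,0.07,0],
    [0,0.41,0.09,0],
    [0,0.4,0.11,0],
  ],
)

```text
time_s: 15.8
tcp_pos: [0.5392, 0.2571, 0.4237]
ee_rot: [[-0.994, 0.114, 0.003], [0.114, 0.994, -0.0], [-0.003, -0.0, -1.0]]
wrist_force: [3.0, -3.0, 3.4]
gripper_width: 0.128
gripper_force: 30.0
```

Emit:
jog_arm(
  increments=[
    [0,0.4,0.12,0],
    [0,0.35,0.12,0],
    [0,0.2,0.08,0],
    [0,0,0,0],
    [0,0,0,0],
  ],
)

```text
time_s: 16.3
tcp_pos: [0.5415, 0.2768, 0.416]
ee_rot: [[-0.994, 0.114, 0.003], [0.114, 0.994, 0.003], [-0.002, 0.003, -1.0]]
wrist_force: [6.0, 1.4, 1.8]
gripper_width: 0.124
gripper_force: 30.2
```

```bash
python3 -c "
from a import *
hang()"
```

```text
cover est 1.72 r 167.4 bath y -0.4 F [6.  1.4 1.8] w 10.8 t 16.3
```

Emit:
jog_arm(
  increments=[
    [0,0.15,0.04,0],
    [0,0.1,0.04,0],
    [0,0,0,0],
    [0,0,0,0],
  ],
)

```text
time_s: 16.7
tcp_pos: [0.5421, 0.2808, 0.4144]
ee_rot: [[-0.993, 0.114, 0.002], [0.114, 0.993, -0.0], [-0.002, 0.0, -1.0]]
wrist_force: [5.6, -1.9, 2.0]
gripper_width: 0.125
gripper_force: 30.2
```

```bash
python3 -c "
from a import *
hang()"
```

```text
cover est 1.746 r 167.5 bath y -0.5 F [ 5.6 -1.9  2. ] w 10.9 t 16.7
```

Emit:
jog_arm(
  increments=[
    [0,0,0,0],
    [0,0,0,0],
    [0,0,0,0],
    [0,0,-0.5,0],
    [0,0,-1,0],
    [0,0,-1,0],
    [0,0,-1,0],
    [0,0,-1,0],
    [0,0,-1,0],
    [0,0,0,0],
  ],
  grip=36,
)

```text
time_s: 17.7
tcp_pos: [0.5413, 0.2809, 0.5283]
ee_rot: [[-0.994, 0.114, 0.006], [0.114, 0.994, 0.004], [-0.005, 0.005, -1.0]]
wrist_force: [-0.4, 0.1, 0.7]
gripper_width: 0.413
gripper_force: 0.0
```

```bash
python3 - <<'E'
from a import *
for n in("side","top"):
    im=eyes.capture(n);cv2.imwrite(f"pics/{n}2.png",im)
    for i in (1,):
        for d in eyes.spot_in(n,"tube1"): print(n,d["centre"].round(3) if hasattr(d["centre"],"round") else d["centre"],d["conf"])
    for d in eyes.spot_in(n,"basket"): print(n,"b",np.round(d["centre"],3),d["conf"])
    for d in eyes.outline_of(n,"basket"):
        m=d["mask"].astype(np.uint8);print(cv2.minAreaRect(cv2.findNonZero(m)),d["conf"])
a=cv2.imread("pics/top2.png")[120:270,140:400];b=cv2.imread("pics/side2.png")[130:280,160:420]
cv2.imwrite("pics/k2.png",cv2.resize(np.vstack([a,b]),None,fx=2,fy=2,interpolation=2))
E
```

```text
side [0.5084, 0.2577, 0.0955] 0.2
side b [ 0.447 -0.281  0.014] 0.81
side b [ 0.517 -0.676  0.083] 0.62
((272.02349853515625, 171.30589294433594), (10.195732116699219, 42.952232360839844), 40.601295471191406) 0.68
((325.7759094238281, 171.6515655517578), (49.982479095458984, 17.356441497802734), 14.74356460571289) 0.67
((262.5, 119.0), (18.0, 7.0), 90.0) 0.57
top [0.4625, 0.146, 0.1346] 0.56
top [0.5065, 0.1501, 0.1363] 0.56
top [0.5459, 0.1405, 0.129] 0.48
top b [ 0.206 -0.348  0.003] 0.95
top b [ 0.508 -0.325  0.003] 0.74
top b [ 0.451 -0.639  0.039] 0.63
((332.0327453613281, 196.07656860351562), (61.49917984008789, 47.073856353759766), 29.981639862060547) 0.93
((425.00006103515625, 212.50003051757812), (64.39875793457031, 51.42955780029297), 63.43495178222656) 0.92
((340.0119323730469, 282.6935729980469), (52.733367919921875, 62.12299346923828), 35.134193420410156) 0.81
```

View pics/k2.png

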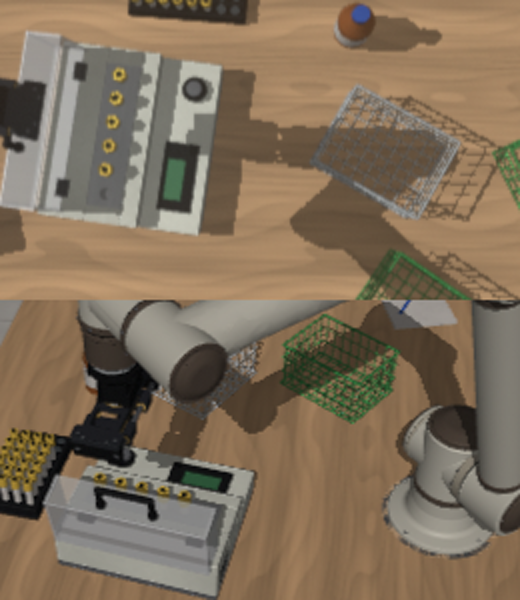

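```bash
cat >> a.py <<'E'
def back(n,p,z):
    c=K[n];d=c["R"].T@np.linalg.inv(c["camera_matrix"])@[p[0],p[1],1.];o=-c["R"].T@c["t"];return o+d*(z-o[2])/d[2]
def caps(im,box):
    u,v,w,h=box;hsv=cv2.cvtColor(im[v:v+h,u:u+w],cv2.COLOR_BGR2HSV)
    m=cv2.inRange(hsv,(18,110,90),(35,255,255));m=cv2.morphologyEx(m,cv2.MORPH_CLOSE,np.ones((3,3)))
    k,_,st,ce=cv2.connectedComponentsWithStats(m)
    return [ce[i]+[u,v] for i in range(1,k) if st[i,4]>6]
def basket():
    """steel basket pose from rim outline (z .110) in the top view: centre, heading of its long (y) axis"""
    im=eyes.capture("top");best=None
    for d in eyes.outline_of("top","basket"):
        m=d["mask"].astype(bool);
        px=im[m].astype(float);g=(px[:,1]-px[:,2]).mean()
        (c,wh,an)=cv2.minAreaRect(cv2.findNonZero(m.astype(np.uint8)))
        if g<5 and min(wh)>30:
            q=cv2.boxPoints((c,wh,an));W=np.array([back("top",p,.11) for p in q])[:,:2]
            e=[W[1]-W[0],W[2]-W[1]];l=max(e,key=np.linalg.norm)
            print("basket",W.mean(0).round(3),"long axis deg",round(np.degrees(np.arctan2(l[1],l[0]))%180,1),"sides",[round(float(np.linalg.norm(x)),3) for x in e],"conf",round(d["conf"],2),"g",round(g,1))
    return im
E
python3 - <<'E'
from a import *
im=cv2.imread("pics/top2.png")
for p in caps(im,(180,140,45,80)):
    w=back("top",p,.135);print(p.round(1),w.round(4),((Rz(YAW).T@(w-O))*1e3).round(1))
for p in((320,163.5),(369,194),(349,229),(297.5,200)): print(back("top",p,.11).round(3))
basket()
E
```

```text
[199.4 157. ] [0.6256 0.1381 0.135 ] [ 10.  -99.8 135. ]
[197.6 168.8] [0.5859 0.143  0.135 ] [ 10.4 -59.8 135. ]
[195.9 180.6] [0.5465 0.1472 0.135 ] [ 10.1 -20.1 135. ]
[194.1 192.5] [0.5066 0.1522 0.135 ] [ 10.5  20.1 135. ]
[192.5 204.5] [0.4669 0.1563 0.135 ] [ 10.   59.9 135. ]
[ 0.614 -0.266  0.11 ]
[ 0.514 -0.429  0.11 ]
[ 0.396 -0.363  0.11 ]
[ 0.489 -0.192  0.11 ]
basket [ 0.504 -0.308] long axis deg 60.0 sides [0.157, 0.208] conf 0.63 g -5.8
```

Emit:
jog_arm(
  increments=[
    [0,0,0,-1],
    [0,0,0,-1],
    [0,0,0,-1],
    [0,0,0,-1],
    [0,0,0,-1],
    [0,0,0,-1],
    [0,0,0,-1],
  ],
  grip=28,
)

```text
time_s: 18.9
tcp_pos: [0.5415, 0.281, 0.5241]
ee_rot: [[-0.901, -0.434, -0.0], [-0.434, 0.901, -0.0], [0.0, -0.0, -1.0]]
wrist_force: [-0.6, 0.0, 0.3]
gripper_width: 0.32
gripper_force: 0.0
```

Emit:
jog_arm(
  increments=[
    [0,0,0,-1],
    [0,0,0,-1],
    [0,0,0,-1],
    [0,0,0,-1],
    [0,0,0,-1],
    [0,0,0,-1],
    [0,0,0,-1],
    [0,0,0,-0.18],
    [0,0,0,0],
  ],
)

```text
time_s: 19.8
tcp_pos: [0.5415, 0.281, 0.5242]
ee_rot: [[-0.524, -0.852, -0.0], [-0.852, 0.524, -0.0], [0.0, 0.0, -1.0]]
wrist_force: [0.5, -1.5, -0.4]
gripper_width: 0.322
gripper_force: 0.0
```

```bash
cat >> a.py <<'E'
def tube(y,z=.127,off=4):
    go(bath(10-.906*off,y+.423*off,z*1e3),148.43)
E
python3 -c "
from a import *
tube(60)"
```

```text
heading 148.4 turn -0.01 shift [ 7.46 -0.08 11.66] t 19.8 w 28.0 F [ 0.5 -1.5 -0.4]
```

Emit:
jog_arm(
  increments=[
    [1,0,0,0],
    [1,0,0,0],
    [1,0,0,0],
    [1,0,0,0],
    [1,0,0,0],
    [1,-0.08,0,0],
    [1,0,0,0],
    [0.46,0,0,0],
    [0,0,1,0],
    [0,0,1,0],
  ],
)

```text
time_s: 20.8
tcp_pos: [0.4647, 0.1528, 0.4846]
ee_rot: [[-0.524, -0.852, 0.002], [-0.852, 0.524, 0.002], [-0.003, -0.001, -1.0]]
wrist_force: [-0.4, 0.0, -0.1]
gripper_width: 0.319
gripper_force: 0.0
```

Emit:
jog_arm(
  increments=[
    [0,0,1,0],
    [0,0,1,0],
    [0,0,1,0],
    [0,0,1,0],
    [0,0,1,0],
    [0,0,1,0],
    [0,0,0.8,0],
    [0,0,0,0],
  ],
)

```text
time_s: 21.6
tcp_pos: [0.4644, 0.1529, 0.3462]
ee_rot: [[-0.524, -0.852, -0.004], [-0.852, 0.524, -0.003], [0.005, 0.002, -1.0]]
wrist_force: [-0.5, 0.3, 0.2]
gripper_width: 0.32
gripper_force: 0.0
```

```bash
python3 -c "
from a import *
tube(60)"
```

```text
heading 148.4 turn -0.01 shift [-0.01 -0.02  2.76] t 21.6 w 27.9 F [-0.5  0.3  0.2]
```

Emit:
jog_arm(
  increments=[
    [0,0,0.7,0],
    [0,0,0.7,0],
    [0,0,0.5,0],
    [0,0,0.5,0],
    [0,0,0.4,0],
    [0,0,0,0],
  ],
)

```text
time_s: 22.2
tcp_pos: [0.4646, 0.1529, 0.2915]
ee_rot: [[-0.523, -0.852, -0.002], [-0.852, 0.523, -0.001], [0.002, 0.001, -1.0]]
wrist_force: [0.8, -0.4, -0.4]
gripper_width: 0.321
gripper_force: 0.0
```

Emit:
jog_arm(
  increments=[
    [0,0,0,0],
    [0,0,0,0],
    [0,0,0,0],
    [0,0,0,0],
  ],
  grip=10,
)

```text
time_s: 22.6
tcp_pos: [0.4648, 0.153, 0.2927]
ee_rot: [[-0.523, -0.852, 0.001], [-0.852, 0.523, 0.0], [-0.001, -0.0, -1.0]]
wrist_force: [-0.0, 0.4, -1.4]
gripper_width: 0.239
gripper_force: 30.0
```

Emit:
jog_arm(
  increments=[
    [0,0,-0.5,0],
    [0,0,-1,0],
    [0,0,-1,0],
    [0,0,-1,0],
    [0,0,-1,0],
    [0,0,-1,0],
    [0,0,-0.6,0],
    [0,0,0,0],
  ],
)

```text
time_s: 23.4
tcp_pos: [0.4649, 0.153, 0.4165]
ee_rot: [[-0.523, -0.852, 0.004], [-0.852, 0.523, 0.002], [-0.004, -0.002, -1.0]]
wrist_force: [0.4, -0.0, -0.5]
gripper_width: 0.241
gripper_force: 30.0
```

```bash
cat >> a.py <<'E'
def drop(k,c=(.504,-.310),ang=60.,short=0,z=.122):
    a=np.radians(ang);u=np.array([np.cos(a),np.sin(a)]);v=np.array([u[1],-u[0]])
    p=np.array(c)+u*k+v*short;print(p.round(3));go([p[0],p[1],z],148.43)
E
python3 -c "
from a import *
drop(-.065);basket()"
```

```text
[ 0.472 -0.366]
heading 148.5 turn 0.01 shift [ 21.95 -13.87   6.53] t 23.4 w 20.9 F [ 0.4 -0.  -0.5]
basket [ 0.504 -0.307] long axis deg 61.3 sides [0.161, 0.207] conf 0.75 g -7.1
```

Emit:
jog_arm(
  increments=[
    [1,-0.63,0,0],
    [1,-0.63,0,0],
    [1,-0.63,0,0],
    [1,-0.63,0,0],
    [1,-0.63,0,0],
    [1,-0.63,0,0],
    [1,-0.63,0,0],
    [1,-0.63,0,0],
    [1,-0.63,0,0],
    [1,-0.63,0,0],
  ],
)

```text
time_s: 24.5
tcp_pos: [0.4672, -0.0843, 0.4129]
ee_rot: [[-0.523, -0.852, -0.003], [-0.852, 0.523, -0.0], [0.002, 0.003, -1.0]]
wrist_force: [0.9, -0.0, 0.4]
gripper_width: 0.238
gripper_force: 30.0
```

Emit:
jog_arm(
  increments=[
    [1,-0.63,0,0],
    [1,-0.63,0,0],
    [1,-0.63,0,0],
    [1,-0.63,0,0],
    [1,-0.63,0,0],
    [1,-0.63,0,0],
    [1,-0.63,0,0],
    [1,-0.63,0,0],
    [1,-0.63,0,0],
    [1,-0.63,0,0],
  ],
)

```text
time_s: 25.5
tcp_pos: [0.47, -0.3207, 0.4125]
ee_rot: [[-0.523, -0.852, -0.003], [-0.852, 0.523, 0.001], [0.0, 0.003, -1.0]]
wrist_force: [0.8, 0.2, -0.0]
gripper_width: 0.238
gripper_force: 30.0
```

Emit:
jog_arm(
  increments=[
    [1,-0.63,0,0],
    [0.95,-0.63,0,0],
    [0,0,0,0],
  ],
)

```text
time_s: 25.8
tcp_pos: [0.4712, -0.3681, 0.412]
ee_rot: [[-0.526, -0.851, -0.003], [-0.851, 0.526, 0.001], [0.001, 0.004, -1.0]]
wrist_force: [-0.3, 1.0, -0.5]
gripper_width: 0.24
gripper_force: 30.0
```

```bash
python3 -c "
from a import *
drop(-.065);basket()
for n in('side',): cv2.imwrite('pics/s3.png',cv2.resize(eyes.capture(n)[100:230,200:340],None,fx=4,fy=4))"
```

```text
[ 0.472 -0.366]
heading 148.3 turn -0.03 shift [-0.09  0.03  6.3 ] t 25.8 w 20.8 F [-0.3  1.  -0.5]
basket [0.528 0.155] long axis deg 82.6 sides [0.303, 0.358] conf 0.72 g -0.9
```

View pics/s3.png

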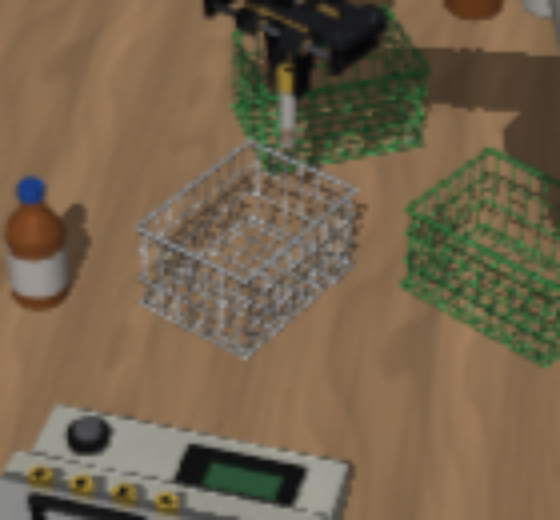

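```bash
python3 -c "
from a import *
W=np.array([back('side',(u/4+200,v/4+100),.11) for u,v in((250,143),(357,188),(250,280),(140,228))])
print(W.round(3),W.mean(0))
q=proj('side',[[.4712,-.368,.248+.01],[.4712,-.368,.158]]);print((q-[200,100])*4)"
```

```text
[[ 0.519 -0.423  0.11 ]
 [ 0.392 -0.359  0.11 ]
 [ 0.483 -0.188  0.11 ]
 [ 0.611 -0.255  0.11 ]] [ 0.50139996 -0.30636635  0.11      ]
[[288.24013944  61.92508625]
 [286.62722221 140.58232615]]
```

Emit:
jog_arm(
  increments=[
    [0,0,1,0],
    [0,0,1,0],
    [0,0,1,0],
    [0,0,1,0],
    [0,0,1,0],
    [0,0,0.8,0],
    [0,0,0.5,0],
    [0,0,0,0],
  ],
)

```text
time_s: 26.75
tcp_pos: [0.471, -0.3653, 0.2869]
ee_rot: [[-0.523, -0.853, -0.003], [-0.853, 0.523, 0.002], [0.0, 0.003, -1.0]]
wrist_force: [-0.2, 0.1, -0.2]
gripper_width: 0.242
gripper_force: 30.0
```

Emit:
jog_arm(
  increments=[
    [0,0,0,0],
    [0,0,0,0],
    [0,0,0,0],
    [0,0,0,0],
    [0,0,-0.5,0],
    [0,0,-1,0],
    [0,0,-1,0],
    [0,0,-1,0],
    [0,0,-1,0],
    [0,0,-1,0],
  ],
  grip=34,
)

```text
time_s: 27.75
tcp_pos: [0.4711, -0.3662, 0.4002]
ee_rot: [[-0.523, -0.852, 0.001], [-0.852, 0.523, -0.001], [-0.0, -0.001, -1.0]]
wrist_force: [0.3, 0.2, 0.6]
gripper_width: 0.391
gripper_force: 0.0
```

```bash
python3 -c "
from a import *
tube(20)
cv2.imwrite('pics/s4.png',cv2.resize(eyes.capture('side')[100:230,200:340],None,fx=4,fy=4))"
```

```text
heading 148.5 turn 0.0 shift [-22.79  12.05   5.46] t 27.8 w 34.0 F [0.3 0.2 0.6]
```

View pics/s4.png

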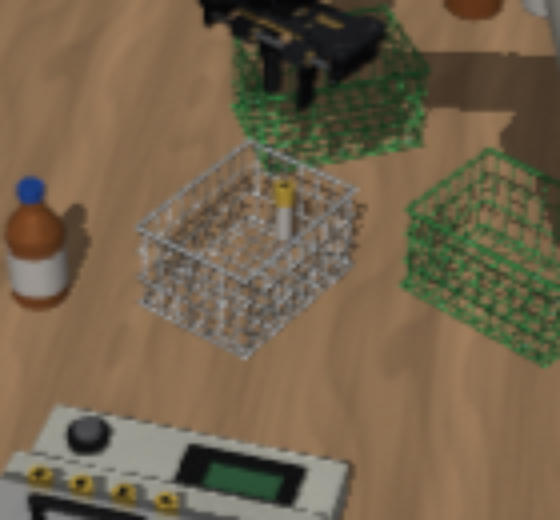

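Emit:
jog_arm(
  increments=[
    [-1,0.52,0,0],
    [-1,0.52,0,0],
    [-1,0.53,0,0],
    [-1,0.53,0,0],
    [-1,0.53,0,0],
    [-1,0.53,0,0],
    [-1,0.53,0,0],
    [-1,0.53,0,0],
    [-1,0.53,0,0],
    [-1,0.53,0,0],
  ],
  grip=28,
)

```text
time_s: 28.8
tcp_pos: [0.4858, -0.1397, 0.3991]
ee_rot: [[-0.523, -0.852, 0.001], [-0.852, 0.523, -0.0], [-0.001, -0.001, -1.0]]
wrist_force: [0.4, 0.7, 0.2]
gripper_width: 0.321
gripper_force: 0.0
```

Emit:
jog_arm(
  increments=[
    [-1,0.53,0,0],
    [-1,0.53,0,0],
    [-1,0.53,0,0],
    [-1,0.53,0,0],
    [-1,0.53,0,0],
    [-1,0.53,0,0],
    [-1,0.53,0,0],
    [-1,0.53,0,0],
    [-1,0.53,0,0],
    [-1,0.53,0,0],
  ],
)

```text
time_s: 29.8
tcp_pos: [0.5001, 0.0862, 0.3991]
ee_rot: [[-0.523, -0.852, 0.001], [-0.852, 0.523, 0.0], [-0.001, -0.001, -1.0]]
wrist_force: [-0.2, 0.6, -0.2]
gripper_width: 0.321
gripper_force: 0.0
```

Emit:
jog_arm(
  increments=[
    [-1,0.53,0,0],
    [-1,0.53,0,0],
    [-0.79,0.4,0,0],
    [0,0,0.9,0],
    [0,0,0.9,0],
    [0,0,0.7,0],
    [0,0,0,0],
  ],
)

```text
time_s: 30.5
tcp_pos: [0.5041, 0.148, 0.3467]
ee_rot: [[-0.523, -0.852, -0.004], [-0.852, 0.524, -0.002], [0.004, 0.002, -1.0]]
wrist_force: [0.0, -0.7, -0.4]
gripper_width: 0.317
gripper_force: 0.0
```

```bash
python3 -c "
from a import *
tube(20)"
```

```text
heading 148.4 turn 0.0 shift [-0.02 -0.01  2.79] t 30.5 w 27.6 F [ 0.  -0.7 -0.4]
```

Emit:
jog_arm(
  increments=[
    [0,0,0.7,0],
    [0,0,0.7,0],
    [0,0,0.5,0],
    [0,0,0.5,0],
    [0,0,0.4,0],
    [0,0,0,0],
  ],
)

```text
time_s: 31.1
tcp_pos: [0.5044, 0.1481, 0.2914]
ee_rot: [[-0.523, -0.852, -0.002], [-0.852, 0.523, -0.001], [0.002, 0.001, -1.0]]
wrist_force: [-0.6, -0.3, 1.3]
gripper_width: 0.323
gripper_force: 0.0
```

Emit:
jog_arm(
  increments=[
    [0,0,0,0],
    [0,0,0,0],
    [0,0,0,0],
    [0,0,0,0],
  ],
  grip=10,
)

```text
time_s: 31.5
tcp_pos: [0.5047, 0.1483, 0.2927]
ee_rot: [[-0.523, -0.852, 0.001], [-0.852, 0.523, 0.0], [-0.001, -0.0, -1.0]]
wrist_force: [-0.0, 0.4, -0.0]
gripper_width: 0.237
gripper_force: 30.0
```

Emit:
jog_arm(
  increments=[
    [0,0,-0.5,0],
    [0,0,-1,0],
    [0,0,-1,0],
    [0,0,-1,0],
    [0,0,-1,0],
    [0,0,-1,0],
    [0,0,-0.6,0],
    [0,0,0,0],
  ],
)

```text
time_s: 32.3
tcp_pos: [0.5047, 0.1483, 0.4166]
ee_rot: [[-0.523, -0.852, 0.004], [-0.852, 0.523, 0.002], [-0.004, -0.002, -1.0]]
wrist_force: [1.4, -0.1, 0.4]
gripper_width: 0.242
gripper_force: 30.0
```

```bash
python3 -c "
from a import *
drop(.06);basket()"
```

```text
[ 0.534 -0.258]
heading 148.5 turn 0.01 shift [ 16.54 -11.88   6.53] t 32.3 w 21.0 F [ 1.4 -0.1  0.4]
basket [ 0.503 -0.307] long axis deg 62.3 sides [0.16, 0.205] conf 0.92 g -5.9
```

Emit:
jog_arm(
  increments=[
    [0.97,-0.7,0,0],
    [0.97,-0.7,0,0],
    [0.97,-0.7,0,0],
    [0.97,-0.7,0,0],
    [0.97,-0.7,0,0],
    [0.97,-0.7,0,0],
    [0.97,-0.7,0,0],
    [0.97,-0.7,0,0],
    [0.97,-0.7,0,0],
    [0.97,-0.7,0,0],
  ],
)

```text
time_s: 33.4
tcp_pos: [0.5221, -0.0913, 0.4128]
ee_rot: [[-0.523, -0.852, -0.003], [-0.852, 0.523, -0.0], [0.002, 0.003, -1.0]]
wrist_force: [0.2, -0.3, 1.4]
gripper_width: 0.239
gripper_force: 30.0
```

Emit:
jog_arm(
  increments=[
    [0.97,-0.7,0,0],
    [0.97,-0.7,0,0],
    [0.97,-0.7,0,0],
    [0.97,-0.7,0,0],
    [0.97,-0.7,0,0],
    [0.97,-0.7,0,0],
    [0.97,-0.68,0,0],
    [0,0,0,0],
  ],
)

```text
time_s: 34.2
tcp_pos: [0.5344, -0.2592, 0.4122]
ee_rot: [[-0.526, -0.851, -0.004], [-0.851, 0.526, 0.001], [0.001, 0.003, -1.0]]
wrist_force: [-0.6, 0.5, -0.3]
gripper_width: 0.236
gripper_force: 30.0
```

```bash
cat >> a.py <<'E'
def chk():
    im=eyes.capture("side");ref=cv2.imread("pics/side0.png")
    t=ref[158:190,232:282];r_=cv2.matchTemplate(im[128:220,202:312],t,cv2.TM_CCOEFF_NORMED);_,v,_,l=cv2.minMaxLoc(r_)
    print("basket side shift px",l[0]-30,l[1]-30,"score",round(v,2));return im
E
python3 -c "
from a import *
drop(.06);chk()"
```

```text
[ 0.534 -0.258]
heading 148.3 turn -0.03 shift [-0.04  0.05  6.31] t 34.2 w 20.5 F [-0.6  0.5 -0.3]
basket side shift px 0 0 score 0.99
```

Basket unmoved. Lower, release, rise.

Emit:
jog_arm(
  increments=[
    [0,0,1,0],
    [0,0,1,0],
    [0,0,1,0],
    [0,0,1,0],
    [0,0,1,0],
    [0,0,0.8,0],
    [0,0,0.5,0],
    [0,0,0,0],
  ],
)

```text
time_s: 35.05
tcp_pos: [0.534, -0.2564, 0.2865]
ee_rot: [[-0.523, -0.852, -0.004], [-0.852, 0.523, 0.001], [0.001, 0.004, -1.0]]
wrist_force: [-0.1, 1.3, -0.4]
gripper_width: 0.238
gripper_force: 30.0
```

Emit:
jog_arm(
  increments=[
    [0,0,0,0],
    [0,0,0,0],
    [0,0,0,0],
    [0,0,0,0],
    [0,0,-0.5,0],
    [0,0,-1,0],
    [0,0,-1,0],
    [0,0,-1,0],
    [0,0,-1,0],
    [0,0,-1,0],
  ],
  grip=34,
)

```text
time_s: 36.05
tcp_pos: [0.5343, -0.2572, 0.4003]
ee_rot: [[-0.523, -0.852, 0.001], [-0.852, 0.523, -0.0], [-0.0, -0.001, -1.0]]
wrist_force: [0.2, -0.2, 0.3]
gripper_width: 0.39
gripper_force: 0.0
```

```bash
python3 -c "
from a import *
tube(-20);chk()"
```

```text
heading 148.5 turn 0.01 shift [-17.34  10.07   5.47] t 36.0 w 33.9 F [ 0.2 -0.2  0.3]
basket side shift px 0 0 score 0.88
```

Emit:
jog_arm(
  increments=[
    [-0.96,0.56,0,0],
    [-0.96,0.56,0,0],
    [-0.96,0.56,0,0],
    [-0.96,0.56,0,0],
    [-0.96,0.56,0,0],
    [-0.96,0.56,0,0],
    [-0.96,0.56,0,0],
    [-0.96,0.56,0,0],
    [-0.96,0.56,0,0],
    [-0.96,0.56,0,0],
  ],
  grip=28,
)

```text
time_s: 37.1
tcp_pos: [0.5393, -0.0341, 0.3992]
ee_rot: [[-0.523, -0.852, 0.001], [-0.852, 0.523, 0.0], [-0.001, -0.001, -1.0]]
wrist_force: [0.5, -0.3, 0.1]
gripper_width: 0.317
gripper_force: 0.0
```

Emit:
jog_arm(
  increments=[
    [-0.96,0.56,0,0],
    [-0.96,0.56,0,0],
    [-0.96,0.56,0,0],
    [-0.96,0.56,0,0],
    [-0.96,0.56,0,0],
    [-0.96,0.56,0,0],
    [-0.96,0.56,0,0],
    [-1,0.55,0,0],
    [0,0,0.9,0],
    [0,0,0.9,0],
  ],
)

```text
time_s: 38.1
tcp_pos: [0.5441, 0.1443, 0.3631]
ee_rot: [[-0.522, -0.853, 0.002], [-0.853, 0.522, 0.001], [-0.002, -0.001, -1.0]]
wrist_force: [-1.3, -0.2, 0.2]
gripper_width: 0.319
gripper_force: 0.0
```

Emit:
jog_arm(
  increments=[
    [0,0,0.7,0],
    [0,0,0,0],
  ],
)

```text
time_s: 38.3
tcp_pos: [0.5435, 0.1432, 0.3469]
ee_rot: [[-0.523, -0.852, -0.003], [-0.852, 0.523, -0.002], [0.003, 0.002, -1.0]]
wrist_force: [0.4, 0.4, 0.2]
gripper_width: 0.321
gripper_force: 0.0
```

```bash
python3 -c "
from a import *
tube(-20)"
```

```text
heading 148.4 turn 0.0 shift [-0.04 -0.02  2.79] t 38.3 w 28.0 F [0.4 0.4 0.2]
```

Emit:
jog_arm(
  increments=[
    [-0.03,0,0.7,0],
    [0,0,0.7,0],
    [0,0,0.5,0],
    [0,0,0.5,0],
    [0,0,0.4,0],
    [0,0,0,0],
  ],
)

```text
time_s: 38.9
tcp_pos: [0.5442, 0.1438, 0.2914]
ee_rot: [[-0.523, -0.852, -0.002], [-0.852, 0.523, -0.001], [0.002, 0.001, -1.0]]
wrist_force: [0.4, -0.1, 0.4]
gripper_width: 0.322
gripper_force: 0.0
```

Emit:
jog_arm(
  increments=[
    [0,0,0,0],
    [0,0,0,0],
    [0,0,0,0],
    [0,0,0,0],
  ],
  grip=10,
)

```text
time_s: 39.3
tcp_pos: [0.5445, 0.144, 0.2927]
ee_rot: [[-0.523, -0.852, 0.001], [-0.852, 0.523, 0.0], [-0.001, -0.0, -1.0]]
wrist_force: [-0.4, -0.5, -0.3]
gripper_width: 0.241
gripper_force: 30.0
```

Emit:
jog_arm(
  increments=[
    [0,0,-0.5,0],
    [0,0,-1,0],
    [0,0,-1,0],
    [0,0,-1,0],
    [0,0,-1,0],
    [0,0,-1,0],
    [0,0,-0.6,0],
    [0,0,0,0],
  ],
)

```text
time_s: 40.1
tcp_pos: [0.5446, 0.144, 0.4168]
ee_rot: [[-0.523, -0.852, 0.004], [-0.852, 0.523, 0.002], [-0.004, -0.003, -1.0]]
wrist_force: [0.3, 0.2, -0.0]
gripper_width: 0.246
gripper_force: 30.0
```

```bash
python3 -c "
from a import *
drop(-.02);im=basket();chk()
cv2.imwrite('pics/t5.png',cv2.resize(np.vstack([im[150:240,285:385],eyes.capture('side')[125:195,225:325]]),None,fx=3.7,fy=3.7,interpolation=2))"
```

```text
[ 0.494 -0.327]
heading 148.5 turn 0.01 shift [ 21.4  -10.18   6.54] t 40.1 w 21.4 F [ 0.3  0.2 -0. ]
basket side shift px -22 15 score 0.2
```

View pics/t5.png

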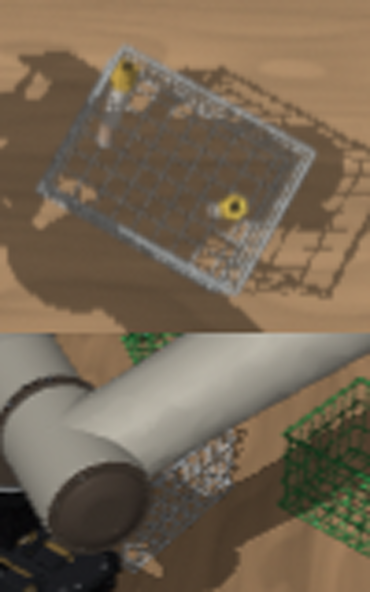

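```bash
python3 -c "
from a import *
drop(0,short=-.025)"
```

```text
[ 0.482 -0.298]
heading 148.4 turn 0.0 shift [20.42 -8.92  6.35] t 40.3 w 21.2 F [ 0.6  0.  -0.7]
```

Emit:
jog_arm(
  increments=[
    [1,-0.44,0,0],
    [1,-0.44,0,0],
    [1,-0.44,0,0],
    [1,-0.44,0,0],
    [1,-0.44,0,0],
    [1,-0.44,0,0],
    [1,-0.44,0,0],
    [1,-0.44,0,0],
    [1,-0.44,0,0],
    [1,-0.44,0,0],
  ],
)

```text
time_s: 41.3
tcp_pos: [0.5145, -0.0734, 0.4132]
ee_rot: [[-0.523, -0.852, -0.002], [-0.852, 0.523, -0.0], [0.001, 0.002, -1.0]]
wrist_force: [0.2, 0.3, 0.6]
gripper_width: 0.24
gripper_force: 30.0
```

Emit:
jog_arm(
  increments=[
    [1,-0.44,0,0],
    [1,-0.44,0,0],
    [1,-0.44,0,0],
    [1,-0.44,0,0],
    [1,-0.44,0,0],
    [1,-0.44,0,0],
    [1,-0.44,0,0],
    [1,-0.44,0,0],
    [1,-0.44,0,0],
    [1,-0.44,0,0],
  ],
)

```text
time_s: 42.3
tcp_pos: [0.4849, -0.2899, 0.4131]
ee_rot: [[-0.523, -0.852, -0.002], [-0.852, 0.523, 0.001], [0.001, 0.002, -1.0]]
wrist_force: [0.1, 0.6, 0.9]
gripper_width: 0.241
gripper_force: 30.0
```

Emit:
jog_arm(
  increments=[
    [0.4,-0.12,0,0],
    [0,0,0,0],
  ],
)

```text
time_s: 42.5
tcp_pos: [0.4827, -0.2978, 0.4132]
ee_rot: [[-0.525, -0.851, -0.002], [-0.851, 0.525, 0.001], [0.0, 0.002, -1.0]]
wrist_force: [0.0, 0.2, 0.1]
gripper_width: 0.244
gripper_force: 30.0
```

```bash
python3 -c "
from a import *
drop(0,short=-.025);chk()"
```

```text
[ 0.482 -0.298]
heading 148.4 turn -0.02 shift [-0.    0.02  6.36] t 42.5 w 21.3 F [0.  0.2 0.1]
basket side shift px -8 -3 score 0.39
```

```bash
python3 -c "
from a import *
cv2.imwrite('pics/s6.png',cv2.resize(eyes.capture('side')[100:230,200:340],None,fx=4,fy=4))
for d in eyes.outline_of('side','basket'):
    print(cv2.boundingRect(cv2.findNonZero(d['mask'].astype(np.uint8))),d['conf'])"
```

```text
(227, 132, 54, 53) 0.9
(302, 138, 56, 50) 0.77
(260, 103, 46, 38) 0.61
```

View pics/s6.png

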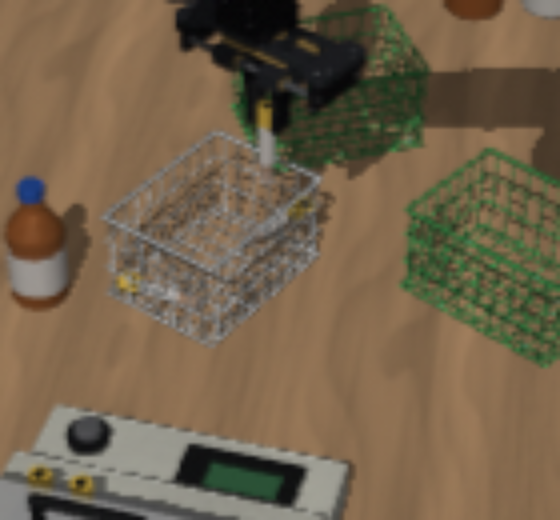

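```bash
python3 -c "
from a import *
W=np.array([back('side',(u/4+200,v/4+100),.11) for u,v in((218,133),(322,180),(105,217))])
print(W.round(3));c=(W[1]+W[2])/2;l=W[0]-W[2];print(c,np.degrees(np.arctan2(l[1],l[0]))%180,np.linalg.norm(l),np.linalg.norm(W[1]-W[0]))
b=np.array([back('side',(u/4+200,v/4+100),.11) for u,v in((250,143),(357,188),(140,228))]);print((b[1]+b[2])/2)"
```

```text
[[ 0.558 -0.437  0.11 ]
 [ 0.432 -0.368  0.11 ]
 [ 0.652 -0.267  0.11 ]]
[ 0.54160943 -0.31757236  0.11      ] 61.04305717892251 0.19358007664231436 0.14406477078438587
[ 0.50167654 -0.30699587  0.11      ]
```

```bash
sed -i 's/c=(.504,-.310),ang=60./c=(.544,-.3205),ang=61./' a.py; python3 -c "
from a import *
drop(0,short=0)"
```

```text
[ 0.544 -0.32 ]
heading 148.5 turn 0.01 shift [-0.57 -3.22  6.4 ] t 42.6 w 21.3 F [-0.1 -0.2 -0.1]
```

Emit:
jog_arm(
  increments=[
    [-0.2,-1,0,0],
    [-0.2,-1,0,0],
    [-0.17,-1,0,0],
    [0,-0.2,0.3,0],
    [0,0,1,0],
    [0,0,1,0],
    [0,0,1,0],
    [0,0,1,0],
    [0,0,1,0],
    [0,0,0.8,0],
  ],
)

```text
time_s: 43.65
tcp_pos: [0.5428, -0.3198, 0.2909]
ee_rot: [[-0.523, -0.853, -0.002], [-0.853, 0.523, 0.001], [0.0, 0.002, -1.0]]
wrist_force: [-0.3, 0.6, 0.9]
gripper_width: 0.245
gripper_force: 30.0
```

Emit:
jog_arm(
  increments=[
    [0,0,0.2,0],
    [0,0,0,0],
  ],
)

```text
time_s: 43.85
tcp_pos: [0.5432, -0.3203, 0.2878]
ee_rot: [[-0.523, -0.853, -0.002], [-0.853, 0.523, 0.0], [0.0, 0.002, -1.0]]
wrist_force: [-0.1, 0.3, 0.6]
gripper_width: 0.242
gripper_force: 30.0
```

Emit:
jog_arm(
  increments=[
    [0,0,0,0],
    [0,0,0,0],
    [0,0,0,0],
    [0,0,0,0],
    [0,0,-0.5,0],
    [0,0,-1,0],
    [0,0,-1,0],
    [0,0,-1,0],
    [0,0,-1,0],
    [0,0,-1,0],
  ],
  grip=34,
)

```text
time_s: 44.85
tcp_pos: [0.5433, -0.3209, 0.4002]
ee_rot: [[-0.523, -0.852, 0.001], [-0.852, 0.523, -0.001], [-0.0, -0.001, -1.0]]
wrist_force: [0.4, 0.3, -0.3]
gripper_width: 0.393
gripper_force: 0.0
```

```bash
python3 -c "
from a import *
tube(-60)
chk()"
```

```text
heading 148.5 turn 0.01 shift [-20.66  10.31   5.46] t 44.9 w 34.2 F [ 0.4  0.3 -0.3]
basket side shift px -8 -3 score 0.36
```

Emit:
jog_arm(
  increments=[
    [-1,0.5,0,0],
    [-1,0.5,0,0],
    [-1,0.5,0,0],
    [-1,0.5,0,0],
    [-1,0.5,0,0],
    [-1,0.5,0,0],
    [-1,0.5,0,0],
    [-1,0.5,0,0],
    [-1,0.5,0,0],
    [-1,0.5,0,0],
  ],
  grip=28,
)

```text
time_s: 45.9
tcp_pos: [0.5628, -0.0972, 0.3989]
ee_rot: [[-0.523, -0.852, 0.001], [-0.852, 0.523, 0.0], [-0.0, -0.001, -1.0]]
wrist_force: [0.4, -0.6, -0.7]
gripper_width: 0.319
gripper_force: 0.0
```

Emit:
jog_arm(
  increments=[
    [-1,0.5,0,0],
    [-1,0.5,0,0],
    [-1,0.5,0,0],
    [-1,0.5,0,0],
    [-1,0.5,0,0],
    [-1,0.5,0,0],
    [-1,0.5,0,0],
    [-1,0.5,0,0],
    [-1,0.5,0,0],
    [-1,0.5,0,0],
  ],
)

```text
time_s: 46.9
tcp_pos: [0.5822, 0.1255, 0.3989]
ee_rot: [[-0.523, -0.852, 0.001], [-0.852, 0.523, 0.0], [-0.001, -0.0, -1.0]]
wrist_force: [-0.4, -0.7, -0.0]
gripper_width: 0.322
gripper_force: 0.0
```

Emit:
jog_arm(
  increments=[
    [-0.67,0.31,0,0],
    [0,0,0.9,0],
    [0,0,0.9,0],
    [0,0,0.7,0],
    [0,0,0,0],
  ],
)

```text
time_s: 47.4
tcp_pos: [0.5835, 0.139, 0.3463]
ee_rot: [[-0.524, -0.852, -0.004], [-0.852, 0.524, -0.002], [0.004, 0.003, -1.0]]
wrist_force: [-1.5, -0.3, -0.3]
gripper_width: 0.322
gripper_force: 0.0
```

```bash
python3 -c "
from a import *
tube(-60)"
```

```text
heading 148.4 turn -0.0 shift [-0.02 -0.01  2.77] t 47.4 w 28.0 F [-1.5 -0.3 -0.3]
```

Emit:
jog_arm(
  increments=[
    [-0.02,0,0.7,0],
    [0,0,0.7,0],
    [0,0,0.5,0],
    [0,0,0.5,0],
    [0,0,0.4,0],
    [0,0,0,0],
  ],
)

```text
time_s: 48.0
tcp_pos: [0.5841, 0.1395, 0.2913]
ee_rot: [[-0.523, -0.852, -0.002], [-0.852, 0.523, -0.001], [0.002, 0.001, -1.0]]
wrist_force: [-0.1, -0.3, -0.4]
gripper_width: 0.32
gripper_force: 0.0
```

Emit:
jog_arm(
  increments=[
    [0,0,0,0],
    [0,0,0,0],
    [0,0,0,0],
    [0,0,0,0],
  ],
  grip=10,
)

```text
time_s: 48.4
tcp_pos: [0.5844, 0.1397, 0.2928]
ee_rot: [[-0.523, -0.852, 0.001], [-0.852, 0.523, 0.0], [-0.001, -0.001, -1.0]]
wrist_force: [1.1, -0.3, 0.4]
gripper_width: 0.233
gripper_force: 30.0
```

Emit:
jog_arm(
  increments=[
    [0,0,-0.5,0],
    [0,0,-1,0],
    [0,0,-1,0],
    [0,0,-1,0],
    [0,0,-1,0],
    [0,0,-1,0],
    [0,0,-0.6,0],
    [0,0,0,0],
  ],
)

```text
time_s: 49.2
tcp_pos: [0.5844, 0.1397, 0.4169]
ee_rot: [[-0.523, -0.852, 0.004], [-0.852, 0.523, 0.002], [-0.004, -0.003, -1.0]]
wrist_force: [-0.1, -0.3, -0.2]
gripper_width: 0.235
gripper_force: 30.0
```

```bash
python3 -c "
from a import *
drop(-.03);im=basket()
cv2.imwrite('pics/t7.png',cv2.resize(im[140:240,285:395],None,fx=5,fy=5,interpolation=2))"
```

```text
[ 0.529 -0.347]
heading 148.5 turn 0.01 shift [ 22.16 -10.39   6.54] t 49.2 w 20.4 F [-0.1 -0.3 -0.2]
basket [ 0.541 -0.319] long axis deg 61.6 sides [0.163, 0.204] conf 0.77 g -7.1
```

View pics/t7.png

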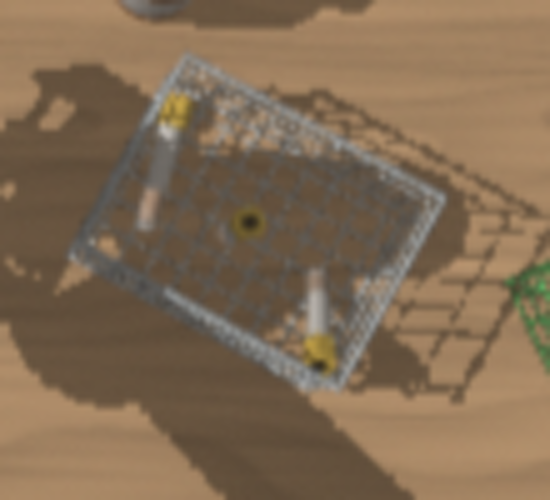

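```bash
python3 -c "
from a import *
drop(-.05,c=(.543,-.3195),short=.02)"
```

```text
[ 0.536 -0.373]
heading 148.4 turn 0.0 shift [ 23.08 -11.38   6.4 ] t 49.3 w 20.6 F [-1.   0.3 -0.1]
```

Emit:
jog_arm(
  increments=[
    [1,-0.49,0,0],
    [1,-0.49,0,0],
    [1,-0.49,0,0],
    [1,-0.49,0,0],
    [1,-0.49,0,0],
    [1,-0.49,0,0],
    [1,-0.49,0,0],
    [1,-0.49,0,0],
    [1,-0.49,0,0],
    [1,-0.49,0,0],
  ],
)

```text
time_s: 50.3
tcp_pos: [0.5628, -0.0829, 0.4127]
ee_rot: [[-0.523, -0.852, -0.003], [-0.852, 0.523, -0.0], [0.002, 0.003, -1.0]]
wrist_force: [0.5, 0.4, -0.1]
gripper_width: 0.235
gripper_force: 30.0
```

Emit:
jog_arm(
  increments=[
    [1,-0.49,0,0],
    [1,-0.49,0,0],
    [1,-0.49,0,0],
    [1,-0.49,0,0],
    [1,-0.49,0,0],
    [1,-0.49,0,0],
    [1,-0.49,0,0],
    [1,-0.49,0,0],
    [1,-0.49,0,0],
    [1,-0.49,0,0],
  ],
)

```text
time_s: 51.3
tcp_pos: [0.5417, -0.3046, 0.4125]
ee_rot: [[-0.523, -0.852, -0.003], [-0.852, 0.523, 0.001], [0.001, 0.003, -1.0]]
wrist_force: [0.7, -0.0, -0.1]
gripper_width: 0.233
gripper_force: 30.0
```

Emit:
jog_arm(
  increments=[
    [1,-0.52,0,0],
    [1,-0.52,0,0],
    [1,-0.52,0,0],
    [0.08,0,0,0],
    [0,0,0,0],
  ],
)

```text
time_s: 51.8
tcp_pos: [0.5361, -0.3729, 0.4126]
ee_rot: [[-0.524, -0.852, -0.003], [-0.852, 0.524, 0.002], [0.0, 0.003, -1.0]]
wrist_force: [-0.2, -0.4, -0.9]
gripper_width: 0.234
gripper_force: 30.0
```

```bash
python3 -c "
from a import *
drop(-.05,c=(.543,-.3195),short=.02);chk()"
```

```text
[ 0.536 -0.373]
heading 148.4 turn -0.01 shift [-0.   -0.01  6.33] t 51.8 w 20.4 F [-0.2 -0.4 -0.9]
basket side shift px -8 -3 score 0.36
```

Basket unchanged since the knock (same -8,-3). Lower and release.

Emit:
jog_arm(
  increments=[
    [0,0,1,0],
    [0,0,1,0],
    [0,0,1,0],
    [0,0,1,0],
    [0,0,1,0],
    [0,0,0.8,0],
    [0,0,0.5,0],
    [0,0,0,0],
  ],
)

```text
time_s: 52.65
tcp_pos: [0.5362, -0.3717, 0.2867]
ee_rot: [[-0.523, -0.853, -0.003], [-0.853, 0.523, 0.002], [0.0, 0.004, -1.0]]
wrist_force: [-0.2, -0.3, 0.3]
gripper_width: 0.232
gripper_force: 30.0
```

Emit:
jog_arm(
  increments=[
    [0,0,0,0],
    [0,0,0,0],
    [0,0,0,0],
    [0,0,0,0],
    [0,0,-0.5,0],
    [0,0,-1,0],
    [0,0,-1,0],
    [0,0,-1,0],
    [0,0,-1,0],
    [0,0,-1,0],
  ],
  grip=34,
)

```text
time_s: 53.65
tcp_pos: [0.5362, -0.3726, 0.4003]
ee_rot: [[-0.523, -0.852, 0.001], [-0.852, 0.523, -0.001], [-0.0, -0.001, -1.0]]
wrist_force: [0.6, -1.2, -0.3]
gripper_width: 0.387
gripper_force: 0.0
```

```bash
python3 -c "
from a import *
tube(-100)
chk()"
```

```text
heading 148.5 turn 0.01 shift [-23.9    9.55   5.47] t 53.6 w 33.7 F [ 0.6 -1.2 -0.3]
basket side shift px -8 -3 score 0.36
```

Emit:
jog_arm(
  increments=[
    [-1,0.4,0,0],
    [-1,0.4,0,0],
    [-1,0.4,0,0],
    [-1,0.4,0,0],
    [-1,0.4,0,0],
    [-1,0.4,0,0],
    [-1,0.4,0,0],
    [-1,0.4,0,0],
    [-1,0.4,0,0],
    [-1,0.4,0,0],
  ],
  grip=28,
)

```text
time_s: 54.7
tcp_pos: [0.5728, -0.1594, 0.399]
ee_rot: [[-0.523, -0.852, 0.001], [-0.852, 0.523, -0.0], [-0.0, -0.001, -1.0]]
wrist_force: [0.5, -0.0, 0.5]
gripper_width: 0.32
gripper_force: 0.0
```

Emit:
jog_arm(
  increments=[
    [-1,0.4,0,0],
    [-1,0.4,0,0],
    [-1,0.4,0,0],
    [-1,0.4,0,0],
    [-1,0.4,0,0],
    [-1,0.4,0,0],
    [-1,0.4,0,0],
    [-1,0.4,0,0],
    [-1,0.4,0,0],
    [-1,0.4,0,0],
  ],
)

```text
time_s: 55.7
tcp_pos: [0.6093, 0.0528, 0.399]
ee_rot: [[-0.523, -0.852, 0.001], [-0.852, 0.523, 0.0], [-0.001, -0.001, -1.0]]
wrist_force: [-0.2, 0.5, -0.3]
gripper_width: 0.323
gripper_force: 0.0
```

Emit:
jog_arm(
  increments=[
    [-1,0.4,0,0],
    [-1,0.4,0,0],
    [-1,0.4,0,0],
    [-0.9,0.35,0,0],
    [0,0,0.9,0],
    [0,0,0.9,0],
    [0,0,0.7,0],
    [0,0,0,0],
  ],
)

```text
time_s: 56.5
tcp_pos: [0.6233, 0.135, 0.346]
ee_rot: [[-0.523, -0.852, -0.005], [-0.852, 0.523, -0.002], [0.004, 0.003, -1.0]]
wrist_force: [-0.1, -0.3, -0.8]
gripper_width: 0.323
gripper_force: 0.0
```

```bash
python3 -c "
from a import *
tube(-100)"
```

```text
heading 148.4 turn 0.0 shift [ 0.01 -0.03  2.75] t 56.5 w 28.1 F [-0.1 -0.3 -0.8]
```

Emit:
jog_arm(
  increments=[
    [0,0,0.7,0],
    [0,0,0.7,0],
    [0,0,0.5,0],
    [0,0,0.5,0],
    [0,0,0.4,0],
    [0,0,0,0],
  ],
)

```text
time_s: 57.1
tcp_pos: [0.6234, 0.1346, 0.2908]
ee_rot: [[-0.523, -0.852, -0.003], [-0.852, 0.523, -0.001], [0.002, 0.002, -1.0]]
wrist_force: [-0.1, -0.4, 0.4]
gripper_width: 0.318
gripper_force: 0.0
```

Emit:
jog_arm(
  increments=[
    [0,0,0,0],
    [0,0,0,0],
    [0,0,0,0],
    [0,0,0,0],
  ],
  grip=10,
)

```text
time_s: 57.5
tcp_pos: [0.6237, 0.1347, 0.2928]
ee_rot: [[-0.523, -0.852, 0.001], [-0.852, 0.523, 0.0], [-0.001, -0.0, -1.0]]
wrist_force: [0.8, -0.0, -0.6]
gripper_width: 0.246
gripper_force: 30.0
```

Emit:
jog_arm(
  increments=[
    [0,0,-0.5,0],
    [0,0,-1,0],
    [0,0,-1,0],
    [0,0,-1,0],
    [0,0,-1,0],
    [0,0,-1,0],
    [0,0,-0.6,0],
    [0,0,0,0],
  ],
)

```text
time_s: 58.3
tcp_pos: [0.6238, 0.1347, 0.4171]
ee_rot: [[-0.523, -0.852, 0.005], [-0.852, 0.523, 0.002], [-0.004, -0.003, -1.0]]
wrist_force: [0.8, 0.6, -0.3]
gripper_width: 0.248
gripper_force: 30.0
```

```bash
python3 -c "
from a import *
im=basket()
cv2.imwrite('pics/t8.png',cv2.resize(im[140:240,285:395],None,fx=4,fy=4,interpolation=2))
drop(.035,c=(.543,-.3195),short=-.025)"
```

```text
basket [ 0.542 -0.318] long axis deg 60.9 sides [0.16, 0.204] conf 0.79 g -5.1
[ 0.538 -0.277]
heading 148.4 turn 0.0 shift [19.76 -7.14  6.4 ] t 58.4 w 21.2 F [-0.3  0.3 -0.6]
```

View pics/t8.png

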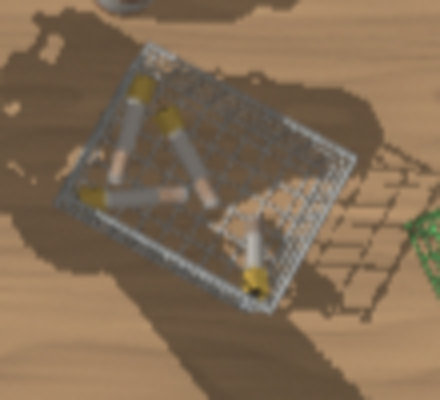

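```bash
python3 -c "
from a import *
drop(-.045,c=(.543,-.3195),short=.02)"
```

```text
[ 0.539 -0.369]
heading 148.4 turn 0.0 shift [23.65 -9.56  6.4 ] t 58.4 w 21.2 F [-0.3  0.3 -0.6]
```

Emit:
jog_arm(
  increments=[
    [1,-0.4,0,0],
    [1,-0.4,0,0],
    [1,-0.4,0,0],
    [1,-0.4,0,0],
    [1,-0.4,0,0],
    [1,-0.4,0,0],
    [1,-0.4,0,0],
    [1,-0.4,0,0],
    [1,-0.4,0,0],
    [1,-0.4,0,0],
  ],
)

```text
time_s: 59.4
tcp_pos: [0.5862, -0.0799, 0.4137]
ee_rot: [[-0.524, -0.852, -0.002], [-0.852, 0.524, -0.0], [0.001, 0.001, -1.0]]
wrist_force: [0.3, 0.2, -0.6]
gripper_width: 0.246
gripper_force: 30.0
```

Emit:
jog_arm(
  increments=[
    [1,-0.4,0,0],
    [1,-0.4,0,0],
    [1,-0.4,0,0],
    [1,-0.4,0,0],
    [1,-0.4,0,0],
    [1,-0.4,0,0],
    [1,-0.4,0,0],
    [1,-0.4,0,0],
    [1,-0.4,0,0],
    [1,-0.4,0,0],
  ],
)

```text
time_s: 60.4
tcp_pos: [0.5493, -0.2919, 0.4136]
ee_rot: [[-0.524, -0.852, -0.002], [-0.852, 0.524, 0.0], [0.0, 0.002, -1.0]]
wrist_force: [-0.0, 1.3, -0.3]
gripper_width: 0.245
gripper_force: 30.0
```

Emit:
jog_arm(
  increments=[
    [1,-0.4,0,0],
    [1,-0.4,0,0],
    [1,-0.4,0,0],
    [0.65,-0.36,0,0],
    [0,0,0,0],
  ],
)

```text
time_s: 60.9
tcp_pos: [0.538, -0.3707, 0.4135]
ee_rot: [[-0.526, -0.85, -0.001], [-0.85, 0.526, 0.0], [0.0, 0.001, -1.0]]
wrist_force: [0.0, 0.0, -0.7]
gripper_width: 0.242
gripper_force: 30.0
```

```bash
python3 -c "
from a import *
drop(-.045,c=(.543,-.3195),short=.02);chk()"
```

```text
[ 0.539 -0.369]
heading 148.3 turn -0.04 shift [-0.11  0.03  6.37] t 60.9 w 21.1 F [ 0.   0.  -0.7]
basket side shift px -8 -3 score 0.35
```

Emit:
jog_arm(
  increments=[
    [0,0,1,0],
    [0,0,1,0],
    [0,0,1,0],
    [0,0,1,0],
    [0,0,1,0],
    [0,0,0.8,0],
    [0,0,0.5,0],
    [0,0,0,0],
  ],
)

```text
time_s: 61.75
tcp_pos: [0.5389, -0.3677, 0.2868]
ee_rot: [[-0.523, -0.852, -0.003], [-0.852, 0.523, 0.002], [0.0, 0.003, -1.0]]
wrist_force: [-0.2, 1.0, 0.8]
gripper_width: 0.242
gripper_force: 30.0
```

Emit:
jog_arm(
  increments=[
    [0,0,0,0],
    [0,0,0,0],
    [0,0,0,0],
    [0,0,0,0],
    [0,0,-0.5,0],
    [0,0,-1,0],
    [0,0,-1,0],
    [0,0,-1,0],
    [0,0,-1,0],
    [0,0,-1,0],
  ],
  grip=36,
)

```text
time_s: 62.75
tcp_pos: [0.539, -0.3684, 0.4003]
ee_rot: [[-0.523, -0.852, 0.001], [-0.852, 0.523, -0.001], [-0.0, -0.001, -1.0]]
wrist_force: [0.2, -0.1, -0.8]
gripper_width: 0.413
gripper_force: 0.0
```

Emit:
jog_arm(
  increments=[
    [0,0,-1,1],
    [0,0,-1,1],
    [0,0,-1,1],
    [0,0,-1,1],
    [0,0,-1,1],
    [0,0,-1,1],
    [0,0,0,1],
    [0,0,0,1],
    [0,0,0,1],
    [0,0,0,1],
  ],
)

```text
time_s: 63.75
tcp_pos: [0.5388, -0.3683, 0.5195]
ee_rot: [[-0.977, -0.215, 0.001], [-0.215, 0.977, -0.001], [-0.001, -0.001, -1.0]]
wrist_force: [-0.4, -0.5, -0.3]
gripper_width: 0.415
gripper_force: 0.0
```

Emit:
jog_arm(
  increments=[
    [0,0,0,1],
    [0,0,0,1],
    [0,0,0,1],
    [0,0,0,1],
    [0,0,0,0.18],
    [0,0,0,0],
  ],
)

```text
time_s: 64.35
tcp_pos: [0.5389, -0.3684, 0.519]
ee_rot: [[-0.994, 0.113, 0.001], [0.113, 0.994, -0.0], [-0.001, -0.0, -1.0]]
wrist_force: [0.1, -0.3, 0.0]
gripper_width: 0.414
gripper_force: 0.0
```

```bash
python3 -c "
from a import *
print((Rz(YAW).T@(np.array([.5421,.2808,.4144-.164])-O))*1e3)
go([.5421,.2808,.251],83.43)
chk()"
```

```text
[142.29422392  -0.53276571 250.4       ]
heading 83.5 turn 0.02 shift [ 3.56 32.26  5.2 ] t 64.3 w 36.0 F [ 0.1 -0.3  0. ]
basket side shift px -8 -3 score 0.34
```

Emit:
jog_arm(
  increments=[
    [0.1,1,0,0],
    [0.1,1,0,0],
    [0.1,1,0,0],
    [0.1,1,0,0],
    [0.1,1,0,0],
    [0.1,1,0,0],
    [0.1,1,0,0],
    [0.1,1,0,0],
    [0.1,1,0,0],
    [0.1,1,0,0],
  ],
)

```text
time_s: 65.4
tcp_pos: [0.5419, -0.1666, 0.5187]
ee_rot: [[-0.994, 0.113, 0.0], [0.113, 0.994, -0.0], [-0.0, -0.0, -1.0]]
wrist_force: [-0.1, 0.2, 1.4]
gripper_width: 0.412
gripper_force: 0.0
```

Emit:
jog_arm(
  increments=[
    [0.1,1,0,0],
    [0.1,1,0,0],
    [0.1,1,0,0],
    [0.1,1,0,0],
    [0.1,1,0,0],
    [0.1,1,0,0],
    [0.1,1,0,0],
    [0.1,1,0,0],
    [0.1,1,0,0],
    [0.1,1,0,0],
  ],
)

```text
time_s: 66.4
tcp_pos: [0.5448, 0.0343, 0.5187]
ee_rot: [[-0.994, 0.113, 0.0], [0.113, 0.994, 0.0], [-0.0, 0.0, -1.0]]
wrist_force: [0.4, -0.6, 0.8]
gripper_width: 0.414
gripper_force: 0.0
```

Emit:
jog_arm(
  increments=[
    [0.15,1,0,0],
    [0.15,1,0,0],
    [0.15,1,0,0],
    [0.15,1,0,0],
    [0.15,1,0,0],
    [0.15,1,0,0],
    [0.15,1,0,0],
    [0.15,1,0,0],
    [0.15,1,0,0],
    [0.15,1,0,0],
  ],
)

```text
time_s: 67.4
tcp_pos: [0.5379, 0.2367, 0.5186]
ee_rot: [[-0.994, 0.114, 0.0], [0.114, 0.994, 0.0], [-0.0, 0.0, -1.0]]
wrist_force: [0.1, 0.8, 0.9]
gripper_width: 0.417
gripper_force: 0.0
```

Emit:
jog_arm(
  increments=[
    [0,1,0,0],
    [0,1,0,0],
    [0,0.26,0,0],
    [0,0,0,0],
  ],
)

```text
time_s: 67.8
tcp_pos: [0.5434, 0.2817, 0.5177]
ee_rot: [[-0.994, 0.113, -0.001], [0.113, 0.994, -0.001], [0.001, -0.001, -1.0]]
wrist_force: [-0.1, -0.7, -0.6]
gripper_width: 0.412
gripper_force: 0.0
```

```bash
python3 -c "
from a import *
go([.5421,.2808,.251],83.43)
a=basket()[120:250,140:400];b=chk()[130:280,160:420]
cv2.imwrite('pics/k9.png',cv2.resize(np.vstack([a,b]),None,fx=2,fy=2,interpolation=2))"
```

```text
heading 83.5 turn 0.02 shift [ 0.06 -0.05  5.13] t 67.8 w 35.8 F [-0.1 -0.7 -0.6]
basket [ 0.542 -0.32 ] long axis deg 61.8 sides [0.162, 0.207] conf 0.91 g -7.0
basket side shift px 23 2 score 0.14
```

View pics/k9.png

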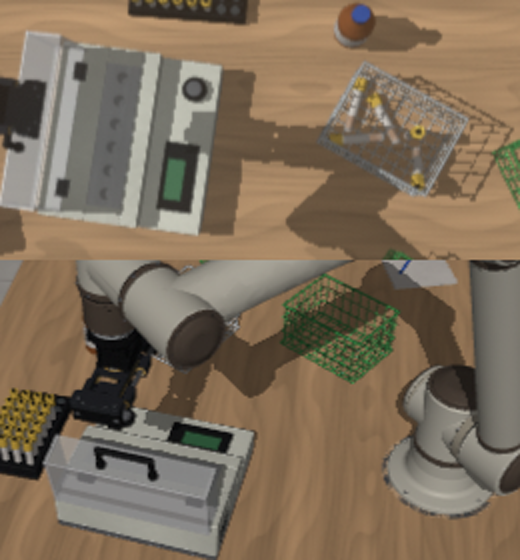

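Emit:
jog_arm(
  increments=[
    [0,0,1,0],
    [0,0,1,0],
    [0,0,1,0],
    [0,0,0.7,0],
    [0,0,0.6,0],
    [0,0,0.5,0],
    [0,0,0.3,0],
    [0,0,0,0],
    [0,0,0,0],
  ],
)

```text
time_s: 68.85
tcp_pos: [0.5433, 0.2806, 0.4169]
ee_rot: [[-0.993, 0.114, 0.001], [0.114, 0.993, 0.0], [-0.001, 0.001, -1.0]]
wrist_force: [-0.3, -0.6, -1.0]
gripper_width: 0.412
gripper_force: 0.0
```

Emit:
jog_arm(
  increments=[
    [0,0,0,0],
    [0,0,0,0],
    [0,0,0,0],
    [0,0,0,0],
  ],
  grip=0,
)

```text
time_s: 69.25
tcp_pos: [0.5431, 0.2806, 0.4166]
ee_rot: [[-0.993, 0.114, 0.0], [0.114, 0.993, 0.0], [-0.0, 0.0, -1.0]]
wrist_force: [-0.1, 0.3, 0.3]
gripper_width: 0.138
gripper_force: 1.6
```

```bash
python3 -c "
from a import *
hang()
R=.1698;a0=np.arctan2(40,165)
ph=np.linspace(1.746,0,41);P=np.c_[-R*np.cos(a0+ph),R*np.sin(a0+ph)]
d=np.diff(P,axis=0)/.02
print([[0,round(float(y),2),round(float(-z),2),0] for y,z in d])"
```

```text
cover est 1.741 r 169.5 bath y -1.6 F [-0.1  0.3  0.3] w 12.0 t 69.25
[[0, -0.34, -0.14, 0], [0, -0.35, -0.13, 0], [0, -0.35, -0.11, 0], [0, -0.36, -0.1, 0], [0, -0.36, -0.08, 0], [0, -0.37, -0.06, 0], [0, -0.37, -0.05, 0], [0, -0.37, -0.03, 0], [0, -0.37, -0.02, 0], [0, -0.37, 0.0, 0], [0, -0.37, 0.02, 0], [0, -0.37, 0.03, 0], [0, -0.37, 0.05, 0], [0, -0.36, 0.06, 0], [0, -0.36, 0.08, 0], [0, -0.36, 0.1, 0], [0, -0.35, 0.11, 0], [0, -0.35, 0.13, 0], [0, -0.34, 0.14, 0], [0, -0.34, 0.16, 0], [0, -0.33, 0.17, 0], [0, -0.32, 0.19, 0], [0, -0.31, 0.2, 0], [0, -0.3, 0.21, 0], [0, -0.29, 0.23, 0], [0, -0.28, 0.24, 0], [0, -0.27, 0.25, 0], [0, -0.26, 0.26, 0], [0, -0.25, 0.27, 0], [0, -0.24, 0.28, 0], [0, -0.22, 0.29, 0], [0, -0.21, 0.3, 0], [0, -0.2, 0.31, 0], [0, -0.18, 0.32, 0], [0, -0.17, 0.33, 0], [0, -0.16, 0.34, 0], [0, -0.14, 0.34, 0], [0, -0.13, 0.35, 0], [0, -0.11, 0.35, 0], [0, -0.1, 0.36, 0]]
```

Emit:
jog_arm(
  increments=[
    [0,-0.34,-0.14,0],
    [0,-0.35,-0.13,0],
    [0,-0.35,-0.11,0],
    [0,-0.36,-0.1,0],
    [0,-0.36,-0.08,0],
    [0,-0.37,-0.06,0],
    [0,-0.37,-0.05,0],
    [0,-0.37,-0.03,0],
    [0,-0.37,-0.02,0],
    [0,-0.37,0,0],
  ],
)

```text
time_s: 70.25
tcp_pos: [0.5344, 0.2091, 0.4325]
ee_rot: [[-0.994, 0.113, 0.002], [0.113, 0.994, 0.004], [-0.002, 0.004, -1.0]]
wrist_force: [-2.5, 5.4, 1.0]
gripper_width: 0.126
gripper_force: 30.0
```

Emit:
jog_arm(
  increments=[
    [0,-0.37,0.02,0],
    [0,-0.37,0.03,0],
    [0,-0.37,0.05,0],
    [0,-0.36,0.06,0],
    [0,-0.36,0.08,0],
    [0,-0.36,0.1,0],
    [0,-0.35,0.11,0],
    [0,-0.35,0.13,0],
    [0,-0.34,0.14,0],
    [0,-0.34,0.16,0],
  ],
)

```text
time_s: 71.25
tcp_pos: [0.5263, 0.1373, 0.413]
ee_rot: [[-0.993, 0.114, -0.001], [0.114, 0.993, 0.0], [0.001, 0.0, -1.0]]
wrist_force: [-3.4, 3.8, 1.2]
gripper_width: 0.125
gripper_force: 30.0
```

```bash
python3 -c "
from a import *
hang()"
```

```text
cover est 0.864 r 170.5 bath y -1.3 F [-3.4  3.8  1.2] w 10.8 t 71.25
```

Emit:
jog_arm(
  increments=[
    [0,-0.33,0.17,0],
    [0,-0.32,0.19,0],
    [0,-0.31,0.2,0],
    [0,-0.3,0.21,0],
    [0,-0.29,0.23,0],
    [0,-0.28,0.24,0],
    [0,-0.27,0.25,0],
    [0,-0.26,0.26,0],
    [0,-0.25,0.27,0],
    [0,-0.24,0.28,0],
  ],
)

```text
time_s: 72.25
tcp_pos: [0.5198, 0.0806, 0.3664]
ee_rot: [[-0.993, 0.114, -0.002], [0.114, 0.993, -0.0], [0.002, -0.001, -1.0]]
wrist_force: [-3.4, 4.3, 1.0]
gripper_width: 0.124
gripper_force: 30.0
```

Emit:
jog_arm(
  increments=[
    [0,-0.22,0.29,0],
    [0,-0.21,0.3,0],
    [0,-0.2,0.31,0],
    [0,-0.18,0.32,0],
    [0,-0.17,0.33,0],
    [0,0,0,0],
  ],
)

```text
time_s: 72.85
tcp_pos: [0.5176, 0.0609, 0.3346]
ee_rot: [[-0.993, 0.115, -0.003], [0.115, 0.993, -0.001], [0.003, -0.002, -1.0]]
wrist_force: [-0.8, 0.8, -3.1]
gripper_width: 0.129
gripper_force: 30.0
```

```bash
python3 -c "
from a import *
hang()"
```

```text
cover est 0.208 r 170.6 bath y -1.4 F [-0.8  0.8 -3.1] w 11.2 t 72.85
```

Emit:
jog_arm(
  increments=[
    [0,-0.16,0.34,0],
    [0,-0.14,0.34,0],
    [0,-0.13,0.35,0],
    [0,-0.11,0.35,0],
    [0,-0.07,0.25,0],
    [0,0,0,0],
  ],
)

```text
time_s: 73.45
tcp_pos: [0.5163, 0.0493, 0.3025]
ee_rot: [[-0.993, 0.114, -0.002], [0.114, 0.993, -0.001], [0.002, -0.001, -1.0]]
wrist_force: [-1.4, 1.4, -3.5]
gripper_width: 0.128
gripper_force: 30.0
```

```bash
python3 -c "
from a import *
hang()"
```

```text
cover est 0.008 r 170.8 bath y -1.4 F [-1.4  1.4 -3.5] w 11.1 t 73.45
```

Emit:
jog_arm(
  increments=[
    [0,0,0.1,0],
    [0,0,0.05,0],
    [0,0,0,0],
    [0,0,0,0],
  ],
)

```text
time_s: 73.85
tcp_pos: [0.5162, 0.049, 0.3005]
ee_rot: [[-0.993, 0.114, -0.002], [0.114, 0.993, -0.002], [0.002, -0.002, -1.0]]
wrist_force: [-4.1, -2.3, 1.0]
gripper_width: 0.127
gripper_force: 30.1
```

```bash
python3 -c "
from a import *
hang()"
```

```text
cover est -0.004 r 170.6 bath y -1.3 F [-4.1 -2.3  1. ] w 11.0 t 73.85
```

Emit:
jog_arm(
  increments=[
    [0,0,0.1,0],
    [0,0,0.05,0],
    [0,0,0,0],
    [0,0,0,0],
  ],
)

```text
time_s: 74.25
tcp_pos: [0.5161, 0.0489, 0.2995]
ee_rot: [[-0.994, 0.113, -0.001], [0.113, 0.994, -0.002], [0.001, -0.002, -1.0]]
wrist_force: [-8.6, -1.5, 12.2]
gripper_width: 0.128
gripper_force: 30.2
```

Emit:
jog_arm(
  increments=[
    [0,0,0,0],
    [0,0,0,0],
    [0,0,0,0],
    [0,0,0,0],
    [0,0,-0.5,0],
    [0,0,-1,0],
    [0,0,-1,0],
    [0,0,-1,0],
    [0,0,-1,0],
    [0,0,-1,0],
  ],
  grip=36,
)

```text
time_s: 75.25
tcp_pos: [0.5167, 0.0497, 0.4092]
ee_rot: [[-0.994, 0.114, 0.001], [0.114, 0.994, 0.0], [-0.001, 0.0, -1.0]]
wrist_force: [1.0, -0.2, 0.0]
gripper_width: 0.415
gripper_force: 0.0
```

Emit:
jog_arm(
  increments=[
    [0,-0.5,-1,0],
    [0,-1,0,0],
    [0,-1,0,0],
    [0,-1,0,0],
    [0,-1,0,0],
    [0,-1,0,0],
    [0,-1,0,0],
    [0,0,0,0],
    [0,0,0,0],
  ],
)

```text
time_s: 76.15
tcp_pos: [0.5019, -0.0796, 0.4281]
ee_rot: [[-0.993, 0.115, 0.001], [0.115, 0.993, 0.0], [-0.001, 0.0, -1.0]]
wrist_force: [0.1, 0.4, -0.3]
gripper_width: 0.414
gripper_force: 0.0
```

```bash
python3 -c "
from a import *
s=sense();print(s['wrist_force'],s['time_s'])
s=eyes.capture('side');a=cv2.imread('pics/side0.png')
t=eyes.capture('top')
cv2.imwrite('pics/e.png',cv2.resize(np.hstack([s[130:290,140:300],t[90:250,180:400]]),None,fx=2,fy=2,interpolation=2))
d=cv2.absdiff(s,a)[200:275,185:285];print('side diff',d.mean(),(d.max(2)>40).sum())"
```

```text
[ 0.09086616  0.38494199 -0.29806649] 76.15
side diff 0.9395555555555556 0
```

View pics/e.png

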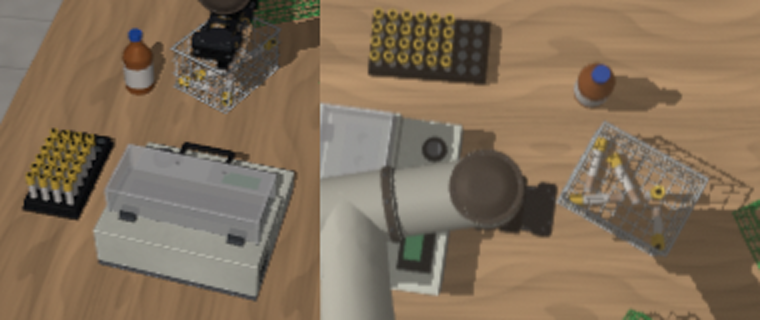

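```bash
python3 -c "
from a import *
print(r.finish_job())"
```

```text
the job is handed in; nothing more can be done
None
```

I handed the job in at about 76 s. The stop key was pressed, the cover lifted to its stop and shut again, and all five tubes are in the steel basket; it returned no verdict, but the last pictures show the cover shut, the basket upright and the rack and bottle in place.

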